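Slide a bay plate out of its shelf lane and mark it in the press

TASK

The thin yellow bay plate lies in a shelf lane too tight to reach into: slide it out past whichever end of the raised shelf is free until you can grip it by its long sides, then lay it flat on the blue marking press, between the white lines, with its far end under the head and touching the steel back stop. With the plate let go, press the red trigger to its halfway stop, wait there a full second, then press it fully down and release it, leaving the plate in place. Do not move or knock over the can, the bin or the two cartons, and never press the trigger fully without the plate in place.

Things in the scene. Friction and masses are not known exactly. Their poses are not given: they have to be found in the camera images.
- plate_center (a point): Centre (half-way up) of the loose thin rigid plate, painted yellow: 60 mm wide (own x) by 180 mm long (own y) by 5 mm thick (own z, up), about 145 g. It starts flat on the shelf in the lane, its long axis along the lane; both ends are alike.
- shelf: Fixed raised grey steel shelf; origin on the bench under its centre. Board 250 (own x) by 230 mm (own y), its top 100 mm above the origin, 12 mm thick, on corner legs. A lane along own y runs through the middle, open at both ends (y = -115, +115 mm), between two steel strips standing 14 mm above the board, inner faces at x = -36, +36 mm: fingers do not fit beside the plate in it.
- press: Fixed blue marking press; origin on the bench under the centre of its base, own x points from open front to back. Base 240 (x) by 190 (y) by 30 mm high; its flat top is the bed. Grey head bridging the bed at x = +40 to +85 mm, y = -73 to +73 mm, z = 76 to 116 mm, a thin stylus below it down to z = 58 mm; its legs leave an opening y = -51 to +51 mm. White lines along x at y = -42, +42 mm.
- bed_center (a point): Point on the bed top that lies under the centre of a plate in place: x = -5, y = 0, z = 30 mm in the press frame, same axes. A plate in place has its long axis along x, and its centre 2.5 mm above this point.
- back_stop (a point): Middle of the front face of the steel back stop, at the bed top: x = +85, y = 0, z = 30 mm in the press frame. The stop is 80 mm wide and 12 mm high, 10 mm thick, behind the head; the plate's far end touches it.
- trigger_top (a point): Centre of the flat top of the red round trigger cap (36 mm across) on the head, at x = +62.5, y = 0, z = 146 mm in the press frame when released; it is pushed straight down.
- trigger_first (a joint): First stage of the trigger, metres the cap has gone down relative to the plunger under it: 0 released, 0.007 at the halfway stop. Soft spring, 1 to 3 N.
- trigger_second (a joint): Second stage, metres the plunger has gone down: 0 until pushed with more than about 10.5 N, 0.007 fully down at about 13 N (cap then 14 mm below its released height). Both stages spring back.
- can: Loose tall can, green band, 70 mm across, 145 mm high, 0.5 kg, origin under its centre. It stands on the bench 195 mm or so from the shelf's centre, off one end of the lane, and blocks that end. Bystander.
- bin: Loose small blue open bin, 80 by 75 by 45 mm high, origin under its centre, on the bench off the other end of the lane; it is lower than the shelf board. Bystander.
- carton_near: Loose brown carton, 60 (x) by 160 (y) by 45 mm high, 0.6 kg, origin under its centre, on the shelf board beside the lane on the shelf's -x side. Bystander.
- carton_far: Loose white carton of the same size on the shelf's +x side of the lane. Bystander.
Things that resemble listed ones, but are neither listed nor needed, are in the scene too. What is shaped like the part that bears plate_center but black is not meant.

How it is judged:
By the outcome, as a careful person would: the job done as asked, in the order asked, and still so for the second after the job is handed in, with the robot touching nothing.
It also fails if it takes over 69 s, if anything falls off the work surface, if the arm or the gripper's body presses on something with over 40 N, if the wrist force passes 120 N, or if a joint passes its speed limit or range.

ROBOT

A 6-joint arm with a two-finger parallel gripper is mounted at the origin on the work surface. World frame = base frame: x ahead of the robot, y to its left, z up, the work surface at z = 0. Lengths are in mm, angles in rad, forces in N, time in s.
With the tool pointing down it reaches from about 350 to 850 mm from the base axis. Payload 8.1 kg.
Tool frame: the origin (TCP) lies at the very end of the fingers, on their centre line; the grasp point (between the pads) lies 19 mm behind it; z points along the fingers, y is the direction in which the jaws open and shut (so a half turn about z gives the same grasp; the last joint's range is limited). The gripper opens to 85 mm and grips with 20 to 120 N. Pads are 22 mm wide; open, the fingers measure 114 mm over their backs; the gripper's body (76 mm by 85 mm) begins 54 mm behind the grasp point. The pads swing forward as they close: fully open they stand 13 mm farther back than shut.
Start: joints at [-1.273, 0.13, 1.488, -0, 1.523, -0.085], TCP at [224.132, -556.57, 231.292] pointing down, gripper open.
Joint ranges: [-2.96, 2.96], [-0.89, 2.26], [0.02, 2.5], [-1.34, 4.48], [0, 2.73], [-2.66, 2.66]. Speed limits (rad/s): [2.39, 2.39, 2.79, 3.14, 3.14, 3.14].

INTERFACE

Orientations are given as [roll, pitch, yaw] about the fixed x, y, z axes, in that order (R = Rz(yaw) Ry(pitch) Rx(roll)).
In Python, from bench import r gives the robot as it stands.
- The arm moves only by the tool servo_tool, never from a script. Its argument "motion" is a list of rows, each a list of 7 numbers: the opening, from 0 (shut) to 1 (fully open), then the shift along the tool's x, y, z in mm, then the turn, a rotation vector about the tool's x, y, z in degrees. A call has 1 to 5 rows; each row is the pose to reach, as a shift and turn from the pose commanded when the call began, along the tool's axes at that moment; what a row does not reach only later rows make up. A row lasts 1/10 s, in which the tool goes at most 50 mm and 8.59 degrees, less where a joint would pass 70% of its speed; a pose out of reach is approached as far as the arm can. A call with a gripper value outside its range is refused whole. The fingers move at their own pace and stop on an object; "force" is the grip in N (left out, the last holds). Time passes only in rows, so rows that repeat a pose let the fingers close. It gives the time, the measured TCP pose, the force and the opening at its end, in the units of the state.
- r.read_state(): the state, without advancing time (a new reading comes with each control period).
- r.read_camera(name): name is "scene" or "top"; returns a dict with "pixels" (420x560x3 uint8, red, green, blue), "depth" (420x560 float32, mm along the optical axis (not along the pixel's ray), 0 where there is no reading), "K" (3x3 intrinsics, pixels), "dist_coeffs" ([k1, k2, p1, p2, k3] as OpenCV has them; the pictures are not rectified), "xyz" and "orientation" of the camera in the world. Camera axes: x right, y down, z forward; pixel columns grow to the right and rows downward; lengths in mm; the calibration is good to about 2 mm. A picture is of the moment at which its call begins.
- r.finish_job(): hands the job in, once; it reports no verdict.
The state is a dict: "time_s": time; "qpos": joint angles; "qvel": joint speeds; "joint_torque": joint torques, N m; "tcp_pos": TCP position; "tcp_rot": TCP orientation; "force": force on the tool from outside, world axes, zero at the start; "ft_torque": the same for the moment, N m; "grip_width": finger opening in mm.
Only numpy, scipy, OpenCV 4.12 (cv2) and the standard library are available. Lean on these libraries where they do the work, as an engineer would, in place of code of your own. Each camera call takes 0.05 s, during which the arm holds its last target.

## Working session

There is one attempt and no reset: what is moved stays moved. The work goes in short steps, Python scripts to look and compute and a tool call to move; the robot and the scene stay as the last step left them, time stands still between calls to the robot, and variables do not carry over. Pictures are saved under pics/ and viewed, and the job is handed in when it is done.

Besides the shell and the picture viewer there is one more tool, called after ">>>" as name([rows], argument=value, ...), one row to a line, values as JSON. servo_tool: Moves the arm, as the interface text tells. Its arguments: {"type":"object","properties":{"motion":{"type":"array"},"force":{"type":"number"}},"required":["motion"]}

```bash
mkdir -p pics; ls
python3 - <<'E'
from bench import r
import cv2,numpy as np,pickle
s=r.read_state();print(s)
for n in("scene","top"):
    c=r.read_camera(n);pickle.dump(c,open(n+"0.pkl","wb"))
    cv2.imwrite(f"pics/{n}0.png",c["pixels"][:,:,::-1]);print(n,c["K"],c["dist_coeffs"],c["xyz"],c["orientation"])
E
```

```text
pics
{'time_s': 0.0, 'qpos': array([-1.27340528e+00,  1.31174624e-01,  1.48928628e+00, -2.21965866e-08,
        1.52300566e+00, -8.54089347e-02]), 'qvel': array([ 9.42785382e-04,  3.02573880e-04,  1.03742653e-03, -1.74177010e-03,
        9.79416387e-05, -4.14124945e-04]), 'joint_torque': array([-1.97924215e-03, -5.69416165e+01, -5.00546801e+01, -2.78040197e-04,
        1.49217522e-02,  3.74379601e-05]), 'tcp_pos': array([ 223.96388227, -556.03390309,  230.23255642]), 'tcp_rot': array([-3.13972558e+00, -1.59831547e-04,  3.82799838e-01]), 'force': array([-0.0316338 , -0.16233042,  0.36209903]), 'ft_torque': array([-0.00943846, -0.05532469,  0.06995575]), 'grip_width': 85.56126438945321}
scene [[431.15797759   0.         286.99124128]
 [  0.         431.15797759 211.144623  ]
 [  0.           0.           1.        ]] [-0.06840659  0.          0.          0.          0.        ] [1570.34540211  239.40480885  928.44157932] [-2.19457698 -0.00262256  1.82983226]
top [[546.31774864   0.         280.71613303]
 [  0.         546.31774864 211.69999557]
 [  0.           0.           1.        ]] [-0.21167503  0.          0.          0.          0.        ] [  69.55405544  -56.14047936 1924.97376049] [-2.9304752  -0.00325485 -1.56855315]
```

View pics/scene0.png

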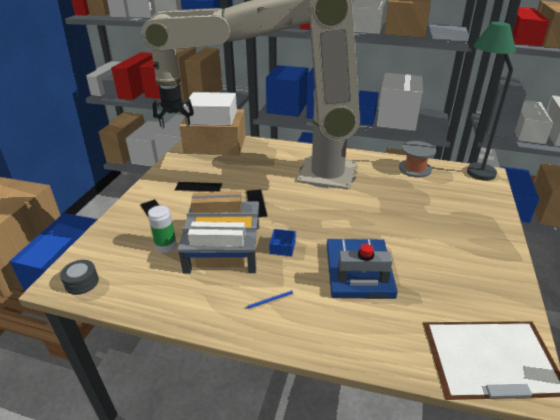

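View pics/top0.png

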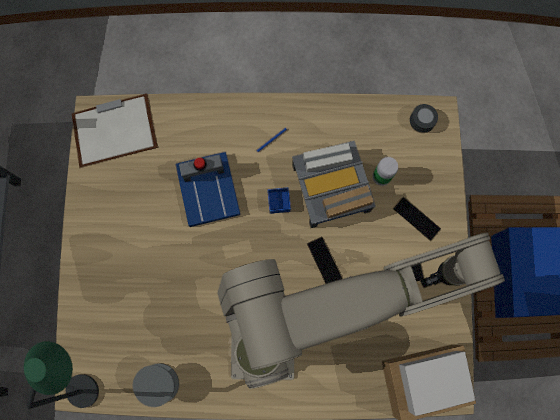

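The top view shows the press at about (208,188), the shelf at about (333,182) with the yellow plate at (332,181), the can at (386,170) on the right and the bin at (279,200) on the left. The bin end of the lane is free.

```bash
cat > h.py <<'E'
import cv2,numpy as np,pickle
from scipy.spatial.transform import Rotation as R
def rot(o): return R.from_euler('xyz',o).as_matrix()
def cast(c,px,z):
    px=np.asarray(px,float).reshape(-1,1,2)
    n=cv2.undistortPoints(px,c["K"],c["dist_coeffs"])[:,0]
    d=np.c_[n,np.ones(len(n))]@rot(c["orientation"]).T
    o=np.asarray(c["xyz"]); z=np.broadcast_to(z,(len(d),))
    return o+d*((z-o[2])/d[:,2])[:,None]
def proj(c,P):
    M=rot(c["orientation"]).T; t=-M@np.asarray(c["xyz"])
    return cv2.projectPoints(np.asarray(P,float).reshape(-1,3),cv2.Rodrigues(M)[0],t,c["K"],c["dist_coeffs"])[0][:,0]
def cloud(c):
    h,w=c["depth"].shape
    v,u=np.mgrid[:h,:w]
    n=cv2.undistortPoints(np.stack([u,v],-1).reshape(-1,1,2).astype(float),c["K"],c["dist_coeffs"])[:,0]
    d=c["depth"].reshape(-1,1)
    return ((np.c_[n,np.ones(len(n))]*d)@rot(c["orientation"]).T+np.asarray(c["xyz"])).reshape(h,w,3)
def mask(c,lo,hi,roi=None):
    hsv=cv2.cvtColor(c["pixels"],cv2.COLOR_RGB2HSV); m=cv2.inRange(hsv,lo,hi)
    if roi:
        k=np.zeros_like(m);x0,y0,x1,y1=roi;k[y0:y1,x0:x1]=255;m&=k
    return m
def rect(c,m,z):
    "min area rect of the largest contour, mapped to the plane z"
    k=max(cv2.findContours(m,cv2.RETR_EXTERNAL,cv2.CHAIN_APPROX_NONE)[0],key=cv2.contourArea)
    P=cast(c,k[:,0],z)[:,:2].astype(np.float32)
    return cv2.minAreaRect(P),cv2.contourArea(k)
E
python3 - <<'E'
from h import *
c=pickle.load(open("top0.pkl","rb"))
print("plate",rect(c,mask(c,(18,120,120),(30,255,255),(290,130,380,230)),105))
print("press",rect(c,mask(c,(100,100,40),(125,255,255),(170,140,245,230)),30))
print("bin",rect(c,mask(c,(100,100,40),(125,255,255),(262,180,295,220)),45))
for z in(146,): 
    m=mask(c,(0,150,80),(8,255,255),(180,145,220,180)); print("trig",rect(c,m,z),)
P=cloud(c)
for roi,z0,z1,n in(((285,130,385,235),110,140,"shelf strips"),((285,130,385,235),90,108,"board"),((285,130,385,235),140,160,"cartons"),((370,145,410,195),140,170,"can")):
    x0,y0,x1,y1=roi;Q=P[y0:y1,x0:x1].reshape(-1,3);Q=Q[(Q[:,2]>z0)&(Q[:,2]<z1)]
    print(n,len(Q),np.median(Q,0) if len(Q) else 0, cv2.minAreaRect(Q[:,:2].astype(np.float32)) if len(Q) else 0)
for n,roi in(("shelf",(285,130,410,235)),("press",(170,140,300,235))):
    x0,y0,x1,y1=roi;cv2.imwrite(f"pics/crop_{n}.png",cv2.resize(c["pixels"][y0:y1,x0:x1,::-1],None,fx=5,fy=5,interpolation=cv2.INTER_CUBIC))
E
```

```text
plate (((569.7798461914062, -235.506591796875), (59.38153076171875, 179.1976318359375), 16.14712142944336), 781.0)
press (((560.5408935546875, 203.9794464111328), (239.7874298095703, 187.7454071044922), 13.908660888671875), 2464.5)
bin (((515.0304565429688, -53.96119689941406), (87.1247787475586, 74.28913116455078), 6.0070295333862305), 454.5)
trig (((621.7200927734375, 220.7373504638672), (30.450368881225586, 32.641239166259766), 78.4901123046875), 59.0)
shelf strips 810 [ 589.68802683 -256.51456708  128.3944127 ] ((574.8533935546875, -278.5018310546875), (237.06585693359375, 301.89544677734375), 13.64804744720459)
board 2366 [ 568.07473785 -221.60757786  100.51183727] ((579.762939453125, -272.7734375), (253.7908477783203, 293.381103515625), 15.384133338928223)
cartons 1384 [ 542.59761562 -256.4667308   145.34992942] ((585.619384765625, -293.27642822265625), (236.79647827148438, 263.6295166015625), 17.720115661621094)
can 214 [ 610.31457052 -431.271423    144.71579207] ((584.687255859375, -398.75958251953125), (65.1856460571289, 150.93130493164062), 40.81739807128906)
```

View pics/crop_shelf.png

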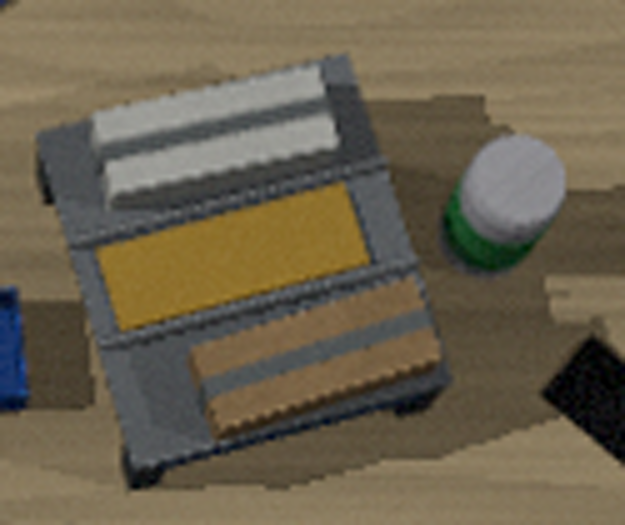

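View pics/crop_press.png

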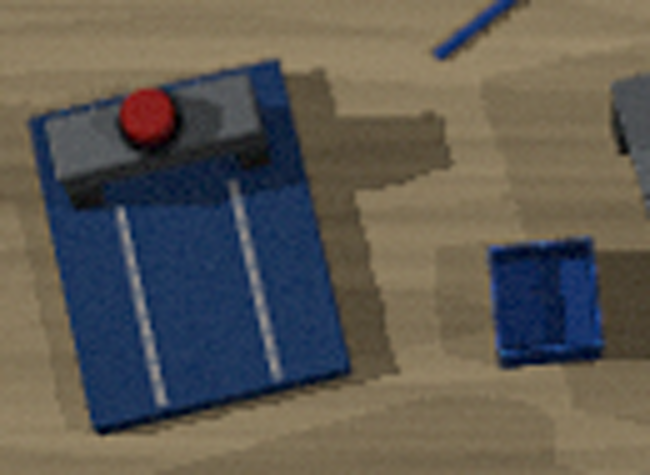

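Run:
```python
from h import *
c=pickle.load(open("top0.pkl","rb")); s=pickle.load(open("scene0.pkl","rb"))
cr=np.array([(38,133),(348,57),(448,380),(130,470)])/5+[285-.4,130-.4]
B=cast(c,cr,100);print("board",B[:,:2].round(1),B.mean(0)); 
for i in range(4): d=B[(i+1)%4]-B[i];print(np.hypot(*d[:2]).round(1),np.degrees(np.arctan2(d[1],d[0])).round(2))
# white lines
m=mask(c,(0,0,120),(180,110,255),(185,180,235,225));n,l,st,ce=cv2.connectedComponentsWithStats(m)
for i in range(1,n):
    if st[i,4]>15:
        p=np.argwhere(l==i)[:,::-1]; Q=cast(c,p,30)[:,:2];f=cv2.fitLine(Q.astype(np.float32),cv2.DIST_L2,0,.01,.01).ravel();print("line",st[i],f,np.degrees(np.arctan2(f[1],f[0])))
P=cloud(c);Q=P[145:195,372:410].reshape(-1,3);Q=Q[Q[:,2]>138];print("can",cv2.minEnclosingCircle(Q[:,:2].astype(np.float32)))
# scene-view
m=mask(s,(18,120,120),(30,255,255),(180,200,260,240));
k=mask(s,(0,150,80),(8,255,255),(340,235,390,265));mm=cv2.moments(k,True);u=np.array([mm['m10'],mm['m01']])/mm['m00'];print("trig px scene",u,cv2.boundingRect(k),proj(s,[[621.7,220.7,146]]))
kt=mask(c,(0,150,80),(8,255,255),(180,145,220,180));mm=cv2.moments(kt,True);u=np.array([mm['m10'],mm['m01']])/mm['m00'];print("trig top",cast(c,[u],146))
Ps=cloud(s);Q=Ps[k>0];print("trig depth",np.median(Q,0), Q[:,2].max()); Q=P[kt>0];print(np.median(Q,0))
cv2.imwrite("pics/crop_s.png",cv2.resize(s["pixels"][180:310,140:420,::-1],None,fx=2.8,fy=2.8,interpolation=cv2.INTER_CUBIC))
# press corners, direct
cr=np.array([(30,120),(278,62),(350,373),(98,432)])/5+[170-.4,140-.4]
B=cast(c,cr,30);print("press",B[:,:2].round(1),B.mean(0)); 
for i in range(4): d=B[(i+1)%4]-B[i];print(np.hypot(*d[:2]).round(1),np.degrees(np.arctan2(d[1],d[0])).round(2))
```

```text
board [[ 659.5 -101. ]
 [ 717.6 -321. ]
 [ 483.1 -383.5]
 [ 419.6 -163. ]] [ 569.95205419 -242.11249574  100.        ]
227.5 -75.21
242.7 -165.06
229.5 106.08
247.8 14.5
line [194 182   9  39  54] [9.7033709e-01 2.4175587e-01 5.0967914e+02 2.3453796e+02] 13.990196
line [219 189   7  27  38] [9.7035182e-01 2.4169679e-01 5.1268250e+02 1.4897102e+02] 13.986707
line [209 218  26   7  94] [ 1.2684447e-01 -9.9192262e-01  4.3701114e+02  1.3487752e+02] -82.712715
can ((356.3060302734375, -252.41363525390625), 347.4908752441406)
trig px scene [366.3   250.525] (360, 245, 13, 12) [[366.47334425 245.78988297]]
trig top [[621.95766708 220.32444252 146.        ]]
trig depth [637.19146402 222.47429432 141.65384588] 928.4415793196428
[623.22241149 221.533353   144.38345503]
press [[654.1 322.6]
 [697.9 141.7]
 [466.2  84.4]
 [422.8 263.1]] [560.24411984 202.95993798  30.        ]
186.1 -76.39
238.7 -166.12
183.9 103.63
238.7 14.42
```

View pics/crop_s.png

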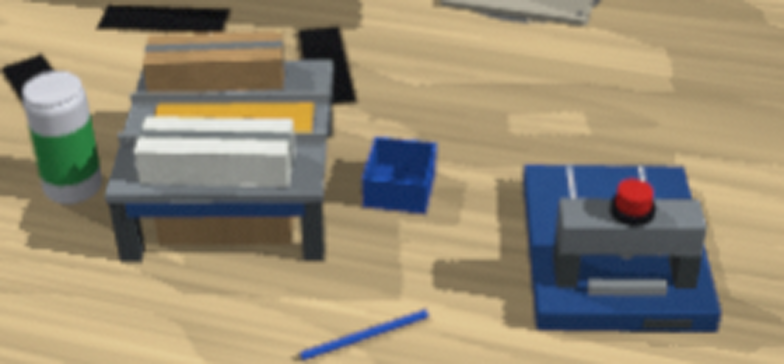

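```bash
cat >> h.py <<'E'
def plan(x,y,z,yaw):
    from bench import r
    s=r.read_state();M=rot(s["tcp_rot"]);T=rot([np.pi,0,np.radians(yaw)])
    print("t",round(s["time_s"],2),"pos",s["tcp_pos"].round(1),"rot",np.degrees(s["tcp_rot"]).round(2),"F",s["force"].round(1),"w",round(s["grip_width"],1),"q",s["qpos"].round(2))
    print("shift",(M.T@(np.array([x,y,z])-s["tcp_pos"])).round(1),"turn",np.degrees(R.from_matrix(M.T@T).as_rotvec()).round(2))
E
python3 - <<'E'
from h import *
plan(599,-338,200,105.8)
c=pickle.load(open("top0.pkl","rb"))
# strip edge angle by Hough/LSD
g=cv2.cvtColor(c["pixels"],cv2.COLOR_RGB2GRAY)[130:235,285:385]
L=cv2.createLineSegmentDetector().detect(cv2.resize(g,None,fx=3,fy=3,interpolation=cv2.INTER_CUBIC))[0][:,0]
for l in L:
    if np.hypot(l[2]-l[0],l[3]-l[1])>150:
        Q=cast(c,(l.reshape(2,2)-1)/3+[285,130],107)[:,:2];d=Q[1]-Q[0];print(np.degrees(np.arctan2(d[1],d[0])).round(2)%180,Q.round(0).tolist())
E
```

```text
t 0.1 pos [ 224.  -556.1  230.4] rot [-1.7991e+02 -1.0000e-02  2.1930e+01] F [-0.2  0.7 -0.4] w 85.3 q [-1.27  0.13  1.49  0.    1.52 -0.09]
shift [429.3 -62.2  30.5] turn [-7.000e-02 -8.000e-02 -8.387e+01]
105.67 [[622.0, -312.0], [573.0, -136.0]]
```

>>> servo_tool([
  [0,429,-62,30,0,0,-83.8],
  [0,429,-62,30,0,0,-83.8],
  [0,429,-62,30,0,0,-83.8],
  [0,429,-62,30,0,0,-83.8],
  [0,429,-62,30,0,0,-83.8],
])

```text
time_s: 0.6
tcp_pos: [441.1, -429.9, 213.4]
tcp_rot: [-3.141, -0.0, 1.139]
force: [0.2, 0.3, 0.8]
grip_width: 12.2
```

```bash
python3 -c "
from h import *
plan(599,-338,200,105.7)"
```

```text
t 0.6 pos [ 441.1 -429.9  213.4] rot [-1.7997e+02 -1.0000e-02  6.5240e+01] F [0.2 0.3 0.8] w 12.2 q [-0.86  0.18  1.46 -0.    1.5  -0.42]
shift [149.6 105.   13.4] turn [-3.000e-02 -2.000e-02 -4.046e+01]
```

>>> servo_tool([
  [0,149,105,13,0,0,-40.4],
  [0,149,105,13,0,0,-40.4],
  [0,149,105,13,0,0,-40.4],
  [0,149,105,13,0,0,-40.4],
  [0,149,105,13,0,0,-40.4],
])

```text
time_s: 1.1
tcp_pos: [601.1, -336.8, 199.2]
tcp_rot: [-3.141, -0.002, 1.849]
force: [-1.5, 0.4, -0.0]
grip_width: 0.1
```

```bash
python3 -c "
from h import *
plan(599,-338,150,105.7)"
```

```text
t 1.1 pos [ 601.1 -336.8  199.2] rot [-1.7999e+02 -1.4000e-01  1.0592e+02] F [-1.5  0.4 -0. ] w 0.1 q [-0.59  0.39  1.25  0.    1.51 -0.86]
shift [-0.6 -2.4 49.2] turn [-0.01 -0.14  0.22]
```

>>> servo_tool([
  [0,0,-2.4,40,0,0,0],
  [0,0,-2.4,70,0,0,0],
  [0,0,-2.4,70,0,0,0],
])

```text
time_s: 1.4
tcp_pos: [592.3, -339.0, 124.0]
tcp_rot: [-3.134, -0.008, 1.838]
force: [-0.1, 1.0, -0.9]
grip_width: -0.0
```

Run:
```python
from h import *
from bench import r
plan(599,-338,105,105.7)
for n,roi in (("scene",(140,170,300,290)),("top",(280,110,440,230))):
    c=r.read_camera(n);x0,y0,x1,y1=roi
    cv2.imwrite(f"pics/a_{n}.png",cv2.resize(c["pixels"][y0:y1,x0:x1,::-1],None,fx=4,fy=4,interpolation=cv2.INTER_CUBIC))
```

```text
t 1.4 pos [ 592.3 -339.   124. ] rot [-179.58   -0.48  105.31] F [-0.1  1.  -0.9] w -0.0 q [-0.59  0.43  1.33 -0.    1.39 -0.86]
shift [-0.9  6.9 19. ] turn [-0.41 -0.48 -0.39]
```

View pics/a_scene.png

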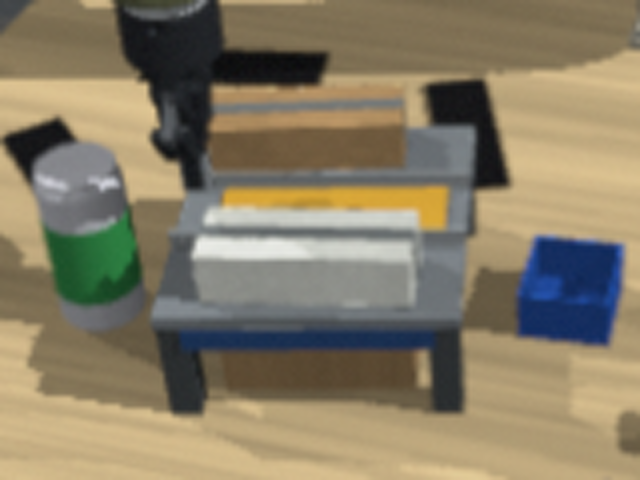

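View pics/a_top.png

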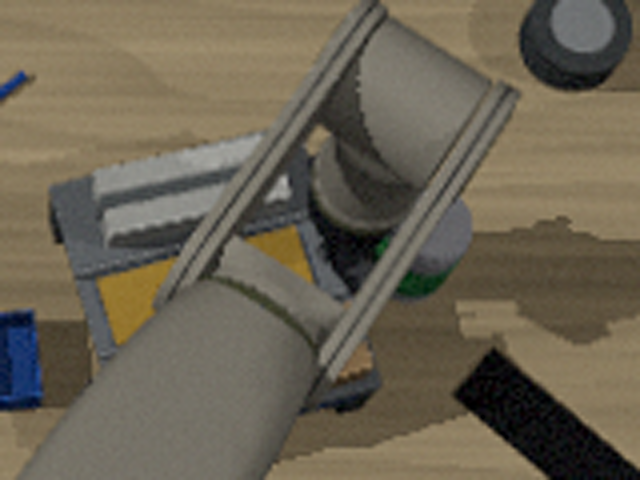

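Scene crop: the finger tip at (190,185) is just off the plate's can-side end at (222,190), clear of the can and the brown carton.

>>> servo_tool([
  [0,0,0,6,0,0,0],
  [0,0,0,6,0,0,0],
])

```text
time_s: 1.7
tcp_pos: [596.5, -342.1, 126.6]
tcp_rot: [3.14, 0.002, 1.838]
force: [1.1, -0.8, -0.4]
grip_width: -0.3
```

Run:
```python
from h import *
plan(599,-338,105,105.7)
```

```text
t 1.7 pos [ 596.5 -342.1  126.6] rot [1.7991e+02 1.1000e-01 1.0529e+02] F [ 1.1 -0.8 -0.4] w -0.3 q [-0.6   0.43  1.33 -0.    1.38 -0.86]
shift [ 3.4  3.5 21.6] turn [ 0.09  0.11 -0.41]
```

>>> servo_tool([
  [0,1,3,8,0,0,-0.4],
  [0,1,3,14,0,0,-0.4],
  [0,1,3,18,0,0,-0.4],
  [0,1,3,20,0,0,-0.4],
  [0,1,3,20,0,0,-0.4],
])

```text
time_s: 2.2
tcp_pos: [598.0, -339.5, 104.4]
tcp_rot: [-3.141, -0.001, 1.845]
force: [-0.2, -0.4, -0.9]
grip_width: -0.2
```

>>> servo_tool([
  [0,0,0,0.7,0,0,0],
  [0,0,0,1.4,0,0,0],
  [0,0,0,2.1,0,0,0],
])

```text
time_s: 2.5
tcp_pos: [598.5, -339.9, 103.2]
tcp_rot: [3.141, 0.0, 1.845]
force: [0.8, 0.6, 0.6]
grip_width: -0.0
```

Run:
```python
from h import *
plan(599,-338,102,105.7)
```

```text
t 2.5 pos [ 598.5 -339.9  103.2] rot [1.7998e+02 2.0000e-02 1.0570e+02] F [0.8 0.6 0.6] w -0.0 q [-0.59  0.45  1.35 -0.    1.35 -0.86]
shift [1.7 1.  1.2] turn [0.02 0.02 0.  ]
```

>>> servo_tool([
  [0,0,0,0.6,0,0,0],
  [0,0,0,1.2,0,0,0],
  [0,0,0,1.2,0,0,0],
])

```text
time_s: 2.8
tcp_pos: [598.3, -339.7, 101.6]
tcp_rot: [-3.142, -0.0, 1.845]
force: [0.1, -0.0, 0.3]
grip_width: 0.2
```

>>> servo_tool([
  [0,0,0,0.6,0,0,0],
  [0,0,0,1.0,0,0,0],
  [0,0,0,1.0,0,0,0],
])

```text
time_s: 3.1
tcp_pos: [598.3, -339.7, 100.6]
tcp_rot: [-3.142, -0.0, 1.845]
force: [0.1, 0.3, 0.0]
grip_width: 0.4
```

>>> servo_tool([
  [0,6,0,-0.8,0,0,0],
  [0,14,0,-0.8,0,0,0],
  [0,22,0,-0.8,0,0,0],
  [0,30,0,-0.8,0,0,0],
  [0,38,0,-0.8,0,0,0],
])

```text
time_s: 3.6
tcp_pos: [587.9, -302.3, 101.7]
tcp_rot: [3.141, 0.0, 1.845]
force: [0.4, -0.9, -0.2]
grip_width: -0.2
```

Run:
```python
from h import *
from bench import r
plan(598.3-27,-339.7+96,101.4,105.7)
n,roi="scene",(140,170,300,290)
c=r.read_camera(n);x0,y0,x1,y1=roi
cv2.imwrite(f"pics/b_{n}.png",cv2.resize(c["pixels"][y0:y1,x0:x1,::-1],None,fx=4,fy=4,interpolation=cv2.INTER_CUBIC))
```

```text
t 3.6 pos [ 587.9 -302.3  101.7] rot [1.7999e+02 1.0000e-02 1.0572e+02] F [ 0.4 -0.9 -0.2] w -0.2 q [-0.55  0.38  1.44  0.    1.33 -0.83]
shift [60.9 -0.1  0.2] turn [0.01 0.01 0.02]
```

View pics/b_scene.png

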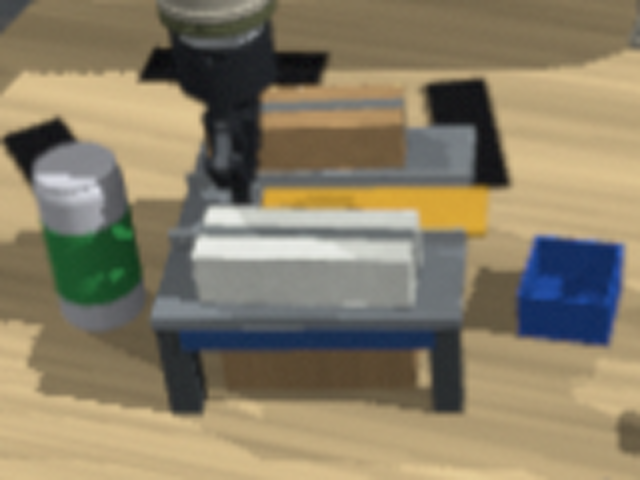

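The plate has slid out past the bin end, with its leading edge at (488,210) in the crop and the cartons unmoved. I'll keep pushing.

>>> servo_tool([
  [0,8,0,0,0,0,0],
  [0,16,0,0,0,0,0],
  [0,24,0,0,0,0,0],
  [0,32,0,0,0,0,0],
  [0,40,0,0,0,0,0],
])

```text
time_s: 4.15
tcp_pos: [577.1, -264.1, 101.6]
tcp_rot: [3.142, 0.0, 1.845]
force: [0.6, -1.5, -0.2]
grip_width: -0.0
```

Run:
```python
from h import *
from bench import r
plan(598.3-27,-339.7+96,101.4,105.7)
c=r.read_camera("scene")
m=mask(c,(18,120,120),(30,255,255),(180,190,290,250))
ax=np.array([-.2706,.9627])
p=np.argwhere(m)[:,::-1];Q=cast(c,p,105)[:,:2];y=(Q-[570,-242.1])@ax;print("plate y range",y.min(),y.max(),"x",((Q-[570,-242.1])@[.9627,.2706]).max())
x0,y0,x1,y1=(140,170,300,290)
cv2.imwrite(f"pics/c_s.png",cv2.resize(c["pixels"][y0:y1,x0:x1,::-1],None,fx=4,fy=4,interpolation=cv2.INTER_CUBIC))
```

```text
t 4.15 pos [ 577.1 -264.1  101.6] rot [1.800e+02 1.000e-02 1.057e+02] F [ 0.6 -1.5 -0.2] w -0.0 q [-0.51  0.31  1.52 -0.    1.31 -0.78]
shift [21.2 -0.1  0.2] turn [0.   0.01 0.  ]
plate y range -9.334953524146217 170.42544518114403 x 43.16631416130972
```

View pics/c_s.png

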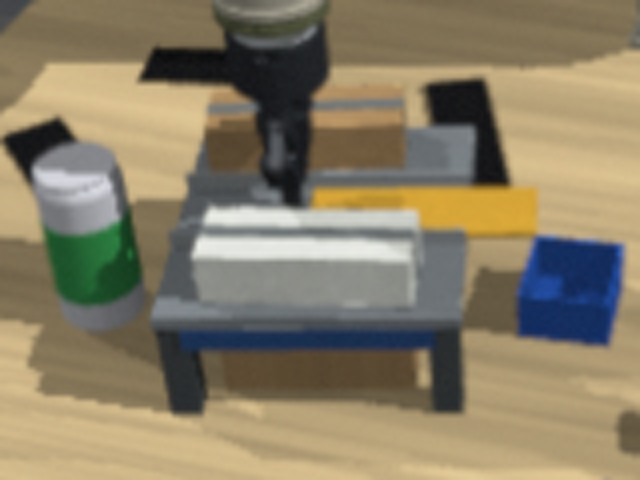

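>>> servo_tool([
  [0,6,0,0,0,0,0],
  [0,11,0,0,0,0,0],
  [0,15,0,0,0,0,0],
  [0,17,0,0,0,0,0],
  [0,17,0,0,0,0,0],
])

```text
time_s: 4.7
tcp_pos: [572.6, -248.0, 101.5]
tcp_rot: [-3.142, -0.0, 1.845]
force: [0.5, 0.8, -0.0]
grip_width: -0.2
```

>>> servo_tool([
  [0,-5,0,0,0,0,0],
  [0,-8,0,-20,0,0,0],
  [0,-8,0,-60,0,0,0],
  [0,-8,0,-95,0,0,0],
  [0,-8,0,-95,0,0,0],
])

```text
time_s: 5.2
tcp_pos: [578.0, -258.2, 203.8]
tcp_rot: [3.134, 0.007, 1.845]
force: [1.1, -0.5, 0.7]
grip_width: -0.2
```

Run:
```python
from h import *
from bench import r
plan(532,-107,200,105.7)
ax=np.array([-.2706,.9627])
for n,roi in (("scene",(180,190,290,250)),("top",(260,110,400,235))):
    c=r.read_camera(n)
    m=mask(c,(18,120,120),(30,255,255),roi)
    if n=="scene":
        p=np.argwhere(m)[:,::-1];Q=cast(c,p,105)[:,:2];y=(Q-[570,-242.1])@ax;print("plate y range",y.min(),y.max(),"x",((Q-[570,-242.1])@[.9627,.2706]).max())
    else: print(rect(c,m,105))
    x0,y0,x1,y1=(140,170,300,290) if n=="scene" else (260,110,420,230)
    cv2.imwrite(f"pics/d_{n}.png",cv2.resize(c["pixels"][y0:y1,x0:x1,::-1],None,fx=4,fy=4,interpolation=cv2.INTER_CUBIC))
```

```text
t 5.2 pos [ 578.  -258.2  203.8] rot [179.56   0.43 105.68] F [ 1.1 -0.5  0.7] w -0.2 q [-0.5   0.22  1.44 -0.    1.47 -0.77]
shift [158.   -3.4   2.6] turn [ 0.44  0.43 -0.01]
plate y range 7.278284622999644 186.02597504296605 x 43.16631416130972
(((531.34423828125, -92.16841888427734), (60.105567932128906, 62.3480224609375), 16.649394989013672), 185.5)
```

View pics/d_scene.png

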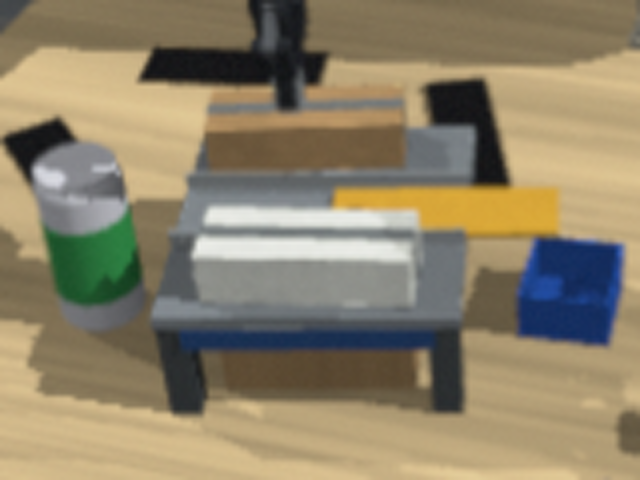

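View pics/d_top.png

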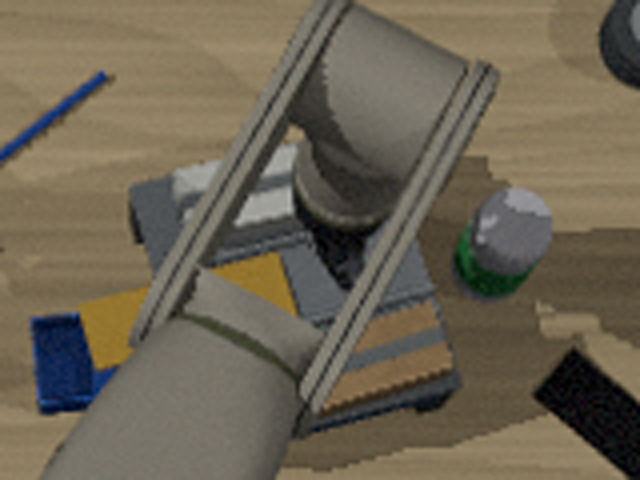

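The plate now spans shelf y of about 7 to 186 mm, so it overhangs by about 70 mm. I'll open the gripper and go to the overhanging part.

>>> servo_tool([
  [1,40,0,0,0,0,0],
  [1,85,0,0,0,0,0],
  [1,125,0,0,0,0,0],
  [1,150,0,0,0,0,0],
  [1,158,0,0,0,0,0],
])

```text
time_s: 5.8
tcp_pos: [530.5, -101.5, 194.6]
tcp_rot: [-3.139, -0.002, 1.847]
force: [-0.0, -0.8, -0.2]
grip_width: 72.5
```

Run:
```python
from h import *
plan(533.2,-103.9,92,105.7)
```

```text
t 5.8 pos [ 530.5 -101.5  194.6] rot [-1.7985e+02 -1.3000e-01  1.0583e+02] F [-0.  -0.8 -0.2] w 72.5 q [-0.28 -0.01  1.7   0.    1.45 -0.56]
shift [ -3.3   2.2 102.5] turn [-0.15 -0.13  0.13]
```

>>> servo_tool([
  [1,-3,2,0,0,0,0],
  [1,-3,2,15,0,0,0],
  [1,-3,2,35,0,0,0],
  [1,-3,2,50,0,0,0],
  [1,-3,2,50,0,0,0],
])

```text
time_s: 6.3
tcp_pos: [532.6, -106.7, 142.4]
tcp_rot: [-3.136, -0.003, 1.844]
force: [0.0, 1.0, -0.2]
grip_width: 85.3
```

Run:
```python
from h import *
from bench import r
plan(533.2,-103.9,92,105.7)
for n in ("scene","top"):
    c=r.read_camera(n)
    x0,y0,x1,y1=(180,150,340,270) if n=="scene" else (240,110,400,230)
    cv2.imwrite(f"pics/e_{n}.png",cv2.resize(c["pixels"][y0:y1,x0:x1,::-1],None,fx=4,fy=4,interpolation=cv2.INTER_CUBIC))
```

```text
t 6.3 pos [ 532.6 -106.7  142.4] rot [-179.69   -0.18  105.63] F [ 0.   1.  -0.2] w 85.3 q [-0.29  0.04  1.74 -0.    1.36 -0.56]
shift [ 2.4  1.6 50.4] turn [-0.31 -0.18 -0.07]
```

View pics/e_scene.png

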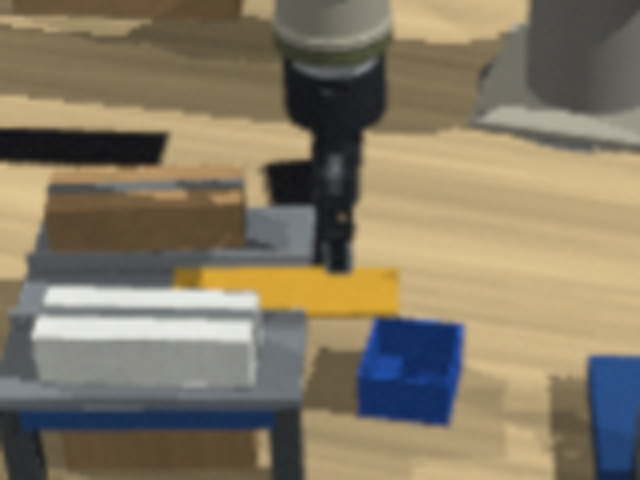

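The fingers are at (338,265) over the overhanging part of the plate, clear of the shelf end at about (310,230). I'll go down.

>>> servo_tool([
  [1,1,1.5,12,0,0,0],
  [1,1,1.5,24,0,0,0],
  [1,1,1.5,36,0,0,0],
  [1,1,1.5,46,0,0,0],
  [1,1,1.5,50,0,0,0],
])

```text
time_s: 6.9
tcp_pos: [534.9, -104.5, 94.6]
tcp_rot: [-3.139, -0.001, 1.845]
force: [0.3, 0.3, -0.4]
grip_width: 85.3
```

>>> servo_tool([
  [1,0,0,0,0,0,0],
  [0.6,0,0,0,0,0,0],
  [0.3,0,0,0,0,0,0],
  [0.3,0,0,0,0,0,0],
  [0.3,0,0,0,0,0,0],
], force=60)

```text
time_s: 7.4
tcp_pos: [536.5, -105.0, 97.4]
tcp_rot: [3.141, 0.001, 1.845]
force: [-0.8, 0.6, 3.9]
grip_width: 56.8
```

Run:
```python
from h import *
from bench import r
plan(533.2,-103.9,92,105.7)
c=r.read_camera("scene")
x0,y0,x1,y1=(180,150,340,270)
cv2.imwrite(f"pics/f.png",cv2.resize(c["pixels"][y0:y1,x0:x1,::-1],None,fx=4,fy=4,interpolation=cv2.INTER_CUBIC))
```

```text
t 7.4 pos [ 536.5 -105.    97.4] rot [1.7994e+02 4.0000e-02 1.0570e+02] F [-0.8  0.6  3.9] w 56.8 q [-0.29  0.09  1.78 -0.    1.27 -0.56]
shift [ 2.  -2.8  5.4] turn [0.06 0.04 0.  ]
```

View pics/f.png

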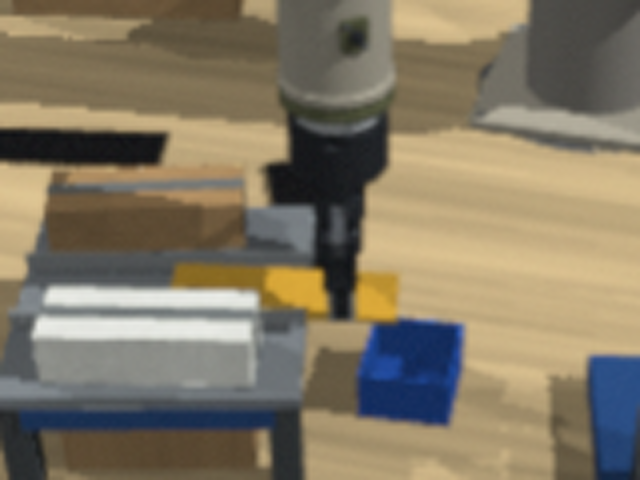

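The width is 56.8 mm, under 60, so the fingers closed just above the plate rather than on its sides. I'll reopen, raise and check the plate.

>>> servo_tool([
  [0.8,0,0,0,0,0,0],
  [1,0,0,0,0,0,0],
  [1,0,0,0,0,0,0],
  [1,0,0,-5,0,0,0],
  [1,0,0,-10,0,0,0],
])

```text
time_s: 7.95
tcp_pos: [535.8, -104.8, 106.7]
tcp_rot: [-3.141, -0.0, 1.845]
force: [0.5, 0.9, 0.2]
grip_width: 85.3
```

Run:
```python
from h import *
from bench import r
plan(533.2,-103.9,92,105.7)
c=r.read_camera("scene")
m=mask(c,(18,120,120),(30,255,255),(180,190,290,250))
ax=np.array([-.2706,.9627])
p=np.argwhere(m)[:,::-1];Q=cast(c,p,105)[:,:2];y=(Q-[570,-242.1])@ax;print("plate y range",y.min(),y.max())
P=cloud(c);Z=P[m>0];yy=(Z[:,:2]-[570,-242.1])@ax
for a in range(0,200,20):
    k=(yy>a)&(yy<a+20);print(a,k.sum(),np.median(Z[k,2]) if k.any() else 0)
x0,y0,x1,y1=(180,150,340,270)
cv2.imwrite(f"pics/g.png",cv2.resize(c["pixels"][y0:y1,x0:x1,::-1],None,fx=4,fy=4,interpolation=cv2.INTER_CUBIC))
```

```text
t 7.95 pos [ 535.8 -104.8  106.7] rot [-1.7997e+02 -2.0000e-02  1.0571e+02] F [0.5 0.9 0.2] w 85.3 q [-0.29  0.08  1.77 -0.    1.29 -0.56]
shift [ 1.6 -2.2 14.7] turn [-0.03 -0.02  0.01]
plate y range 7.837978333495763 186.02597504296605
0 18 100.67281338621683
20 32 101.52942645336543
40 30 100.96995672252501
60 37 101.36808156213135
80 62 101.42798809247591
100 70 101.11582098867888
120 40 102.0278516480808
140 31 101.004186214926
160 84 101.55259009137433
180 25 100.34021076362126
```

View pics/g.png

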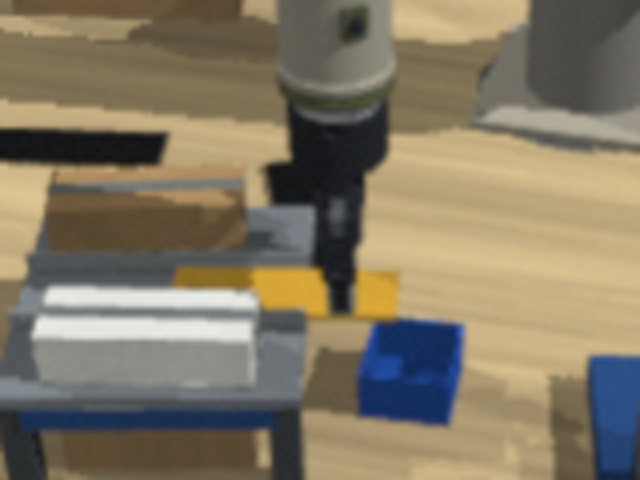

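>>> servo_tool([
  [1,0,-2,6,0,0,0],
  [1,0,-2,12,0,0,0],
  [1,0,-2,17.5,0,0,0],
  [1,0,-2,17.5,0,0,0],
  [1,0,-2,17.5,0,0,0],
])

```text
time_s: 8.5
tcp_pos: [533.7, -105.3, 88.4]
tcp_rot: [-3.141, -0.001, 1.845]
force: [0.8, 0.3, 0.4]
grip_width: 85.8
```

>>> servo_tool([
  [0.75,0,0,0,0,0,0],
  [0.7,0,0,0,0,0,0],
  [0.5,0,0,0,0,0,0],
  [0.4,0,0,0,0,0,0],
  [0.4,0,0,0,0,0,0],
], force=60)

```text
time_s: 9.0
tcp_pos: [534.4, -105.4, 89.6]
tcp_rot: [3.141, 0.0, 1.845]
force: [-0.9, 1.5, 4.3]
grip_width: 58.1
```

Run:
```python
from h import *
from bench import r
plan(533.2,-103.9,92,105.7)
c=r.read_camera("scene")
x0,y0,x1,y1=(180,150,340,270)
cv2.imwrite(f"pics/i.png",cv2.resize(c["pixels"][y0:y1,x0:x1,::-1],None,fx=4,fy=4,interpolation=cv2.INTER_CUBIC))
```

```text
t 9.0 pos [ 534.4 -105.4   89.6] rot [1.7996e+02 2.0000e-02 1.0571e+02] F [-0.9  1.5  4.3] w 58.1 q [-0.29  0.1   1.79  0.    1.25 -0.56]
shift [ 1.8 -0.7 -2.4] turn [0.04 0.02 0.01]
```

View pics/i.png

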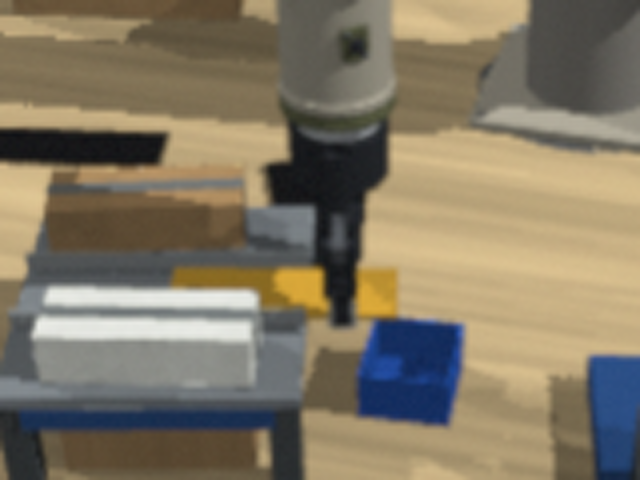

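>>> servo_tool([
  [0.4,0,0,0,0,0,0],
  [0.4,0,0,-4,0,0,0],
  [0.4,0,0,-10,0,0,0],
  [0.4,0,0,-16,0,0,0],
  [0.4,0,0,-20,0,0,0],
], force=70)

```text
time_s: 9.55
tcp_pos: [534.1, -105.5, 109.6]
tcp_rot: [3.141, 0.0, 1.845]
force: [0.0, -1.0, -2.1]
grip_width: 57.6
```

Run:
```python
from h import *
from bench import r
plan(533.2,-103.9,92,105.7)
c=r.read_camera("scene")
x0,y0,x1,y1=(180,150,340,270)
cv2.imwrite(f"pics/j.png",cv2.resize(c["pixels"][y0:y1,x0:x1,::-1],None,fx=4,fy=4,interpolation=cv2.INTER_CUBIC))
```

```text
t 9.55 pos [ 534.1 -105.5  109.6] rot [1.7999e+02 1.0000e-02 1.0570e+02] F [ 0.  -1.  -2.1] w 57.6 q [-0.29  0.07  1.78 -0.    1.29 -0.56]
shift [ 1.8 -0.5 17.6] turn [0.01 0.01 0.  ]
```

View pics/j.png

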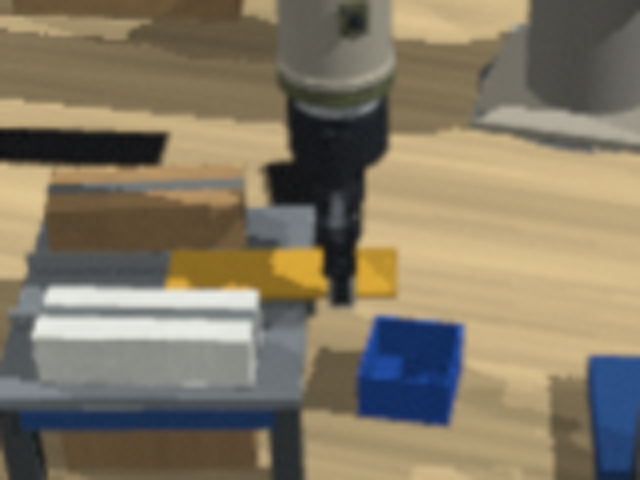

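The plate is lifted level with a firm grip, its tail at (170,270) in the crop clear of the board. I'll raise it, then take it round to the press front.

>>> servo_tool([
  [0.4,0,0,-15,0,0,0],
  [0.4,0,0,-40,0,0,0],
  [0.4,0,0,-70,0,0,0],
  [0.4,0,0,-95,0,0,0],
  [0.4,0,0,-100,0,0,0],
])

```text
time_s: 10.1
tcp_pos: [536.1, -106.0, 213.9]
tcp_rot: [3.136, 0.004, 1.845]
force: [0.8, 0.7, -1.6]
grip_width: 57.2
```

Run:
```python
from h import *
plan(445,175,205,194)
```

```text
t 10.1 pos [ 536.1 -106.   213.9] rot [179.67   0.21 105.7 ] F [ 0.8  0.7 -1.6] w 57.2 q [-0.29 -0.01  1.67  0.    1.48 -0.56]
shift [295.2 -11.7   7.7] turn [  0.1    0.42 -88.29]
```

>>> servo_tool([
  [0.4,15,-1,2,0,0,-5],
  [0.4,40,-2,3,0,0,-12],
  [0.4,68,-3,4,0,0,-20],
  [0.4,96,-4,5,0,0,-28],
  [0.4,125,-5,6,0,0,-36],
])

```text
time_s: 10.6
tcp_pos: [494.4, 14.4, 202.0]
tcp_rot: [-3.141, -0.001, 2.479]
force: [1.1, 0.0, -1.4]
grip_width: 57.7
```

Run:
```python
from h import *
plan(445,175,205,194)
```

```text
t 10.6 pos [494.4  14.4 202. ] rot [-1.7996e+02 -7.0000e-02  1.4201e+02] F [ 1.1  0.  -1.4] w 57.7 q [-0.07 -0.14  1.81 -0.    1.47 -0.98]
shift [137.8  96.1  -2.9] turn [-1.000e-02 -8.000e-02 -5.199e+01]
```

>>> servo_tool([
  [0.4,24,16,-1,0,0,-8],
  [0.4,48,33,-1,0,0,-16],
  [0.4,72,50,-1,0,0,-24],
  [0.4,95,66,-2,0,0,-32],
  [0.4,115,80,-2,0,0,-40],
])

```text
time_s: 11.1
tcp_pos: [453.7, 148.8, 204.3]
tcp_rot: [-3.142, -0.001, -3.106]
force: [0.1, -0.8, -1.0]
grip_width: 57.2
```

Run:
```python
from h import *
plan(445,175,205,194)
```

```text
t 11.1 pos [453.7 148.8 204.3] rot [-1.8000e+02 -6.0000e-02 -1.7794e+02] F [ 0.1 -0.8 -1. ] w 57.2 q [ 0.21 -0.19  1.85  0.    1.48 -1.4 ]
shift [ 7.8 26.5 -0.7] turn [  0.    -0.06 -11.94]
```

>>> servo_tool([
  [0.4,5,18,0,0,0,-7],
  [0.4,8,26.5,0,0,0,-12],
  [0.4,8,26.5,0,0,0,-12],
  [0.4,8,26.5,0,0,0,-12],
])

```text
time_s: 11.5
tcp_pos: [445.7, 173.6, 204.4]
tcp_rot: [-3.141, -0.001, -2.905]
force: [0.0, -0.2, -1.2]
grip_width: 57.6
```

Run:
```python
from h import *
from bench import r
plan(445,175,60,194)
for n in("scene","top"):
    c=r.read_camera(n);m=mask(c,(18,100,80),(30,255,255),(180,100,420,300) if n=="scene" else (150,120,330,300))
    if n=="top":
        for z in (158,): print(rect(c,m,160))
    P=cloud(c);Z=P[m>0];u=Z[:,:2]@[.9703,.2419];
    for a in range(450,660,30):
        k=(u>a)&(u<a+30);print(a,k.sum(),np.median(Z[k,2]).round(1) if k.any() else 0,end=" | ")
    print()
    x0,y0,x1,y1=(240,130,440,280) if n=="scene" else (150,120,350,270)
    cv2.imwrite(f"pics/k_{n}.png",cv2.resize(c["pixels"][y0:y1,x0:x1,::-1],None,fx=4,fy=4,interpolation=cv2.INTER_CUBIC))
```

```text
t 11.5 pos [445.7 173.6 204.4] rot [-1.7998e+02 -5.0000e-02 -1.6642e+02] F [ 0.  -0.2 -1.2] w 57.6 q [ 0.26 -0.19  1.85 -0.    1.48 -1.54]
shift [  0.2   1.6 144.4] turn [-0.02 -0.05 -0.42]
450 102 216.7 | 480 115 215.8 | 510 118 215.5 | 540 129 215.4 | 570 251 212.9 | 600 97 214.5 | 630 0 0 | 
(((434.9755554199219, 180.6714630126953), (40.28702163696289, 52.299137115478516), 15.636337280273438), 148.5)
450 88 218.8 | 480 3 27.5 | 510 4 -0.4 | 540 9 -2.3 | 570 0 0 | 600 0 0 | 630 1 -0.6 |
```

View pics/k_scene.png

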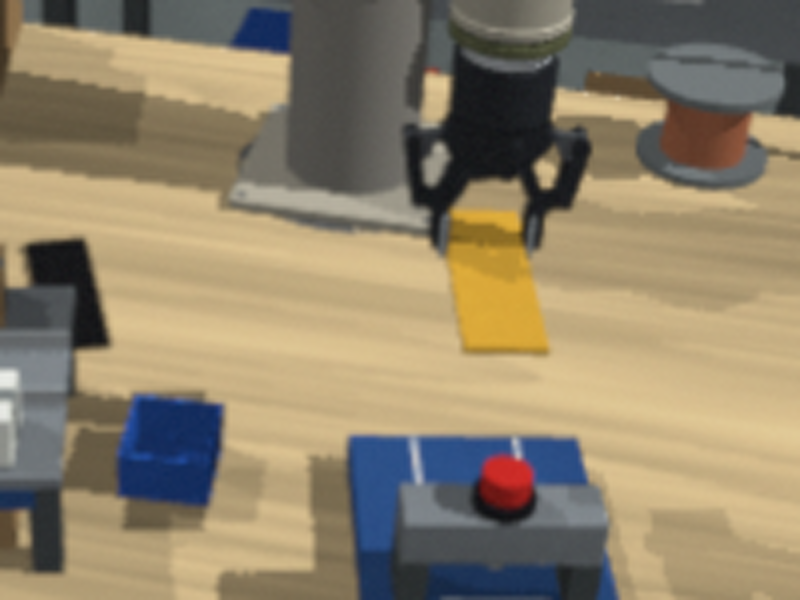

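View pics/k_top.png

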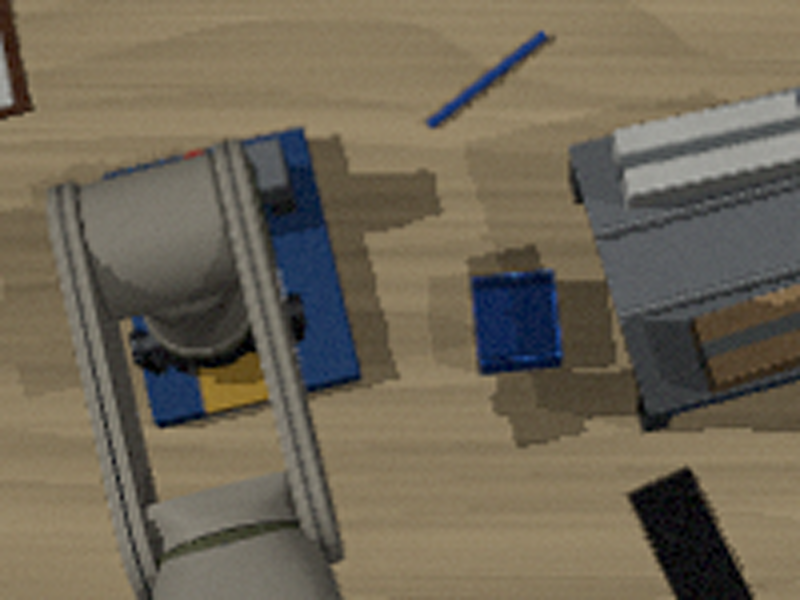

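The plate is held nearly level (about 1° droop) and aligned with the press, its far end at about (505,350) in the scene crop. I'll lower it in front of the head.

>>> servo_tool([
  [0.4,0,1.5,20,0,0,-0.4],
  [0.4,0,1.5,55,0,0,-0.4],
  [0.4,0,1.5,90,0,0,-0.4],
  [0.4,0,1.5,120,0,0,-0.4],
  [0.4,0,1.5,140,0,0,-0.4],
])

```text
time_s: 12.1
tcp_pos: [444.3, 174.2, 62.4]
tcp_rot: [-3.141, -0.003, -2.898]
force: [-0.4, -0.2, -1.3]
grip_width: 57.7
```

>>> servo_tool([
  [0.4,0,0,8,0,0,0],
  [0.4,0,0,16,0,0,0],
  [0.4,0,0,22,0,0,0],
  [0.4,0,0,22,0,0,0],
])

```text
time_s: 12.5
tcp_pos: [445.8, 175.2, 43.1]
tcp_rot: [3.142, 0.0, -2.896]
force: [-0.4, 0.0, -2.6]
grip_width: 57.2
```

Run:
```python
from h import *
from bench import r
plan(445,175,30,194)
for n in("scene","top"):
    c=r.read_camera(n);m=mask(c,(18,100,80),(30,255,255),(300,200,420,300) if n=="scene" else (150,120,330,300))
    P=cloud(c);Z=P[m>0];p=np.argwhere(m)[:,::-1]
    Q=cast(c,p,48)[:,:2];u=Q@[.9703,.2419];w=Q@[-.2419,.9703]
    for a in range(450,660,20):
        k=(u>a)&(u<a+20)
        if k.sum()>5: print(a,k.sum(),np.median(Z[k,2]).round(1),w[k].min().round(1),w[k].max().round(1),end=" | ")
    print(u.max())
    x0,y0,x1,y1=(280,170,440,290) if n=="scene" else (150,120,350,270)
    cv2.imwrite(f"pics/l_{n}.png",cv2.resize(c["pixels"][y0:y1,x0:x1,::-1],None,fx=4,fy=4,interpolation=cv2.INTER_CUBIC))
```

```text
t 12.5 pos [445.8 175.2  43.1] rot [ 1.8000e+02  1.0000e-02 -1.6593e+02] F [-0.4  0.  -2.6] w 57.2 q [ 0.27 -0.01  2.    0.    1.16 -1.55]
shift [ 0.9 -0.  13.1] turn [0.   0.01 0.07]
450 59 54.5 39.2 96.8 | 470 74 55.1 33.9 95.9 | 490 81 53.8 32.9 98.5 | 510 73 54.4 34.1 95.1 | 530 47 54.2 34.3 74.0 | 550 34 53.7 36.0 65.3 | 566.3059208488764
450 77 56.9 -232.6 95.7 | 683.2051184645217
```

View pics/l_scene.png

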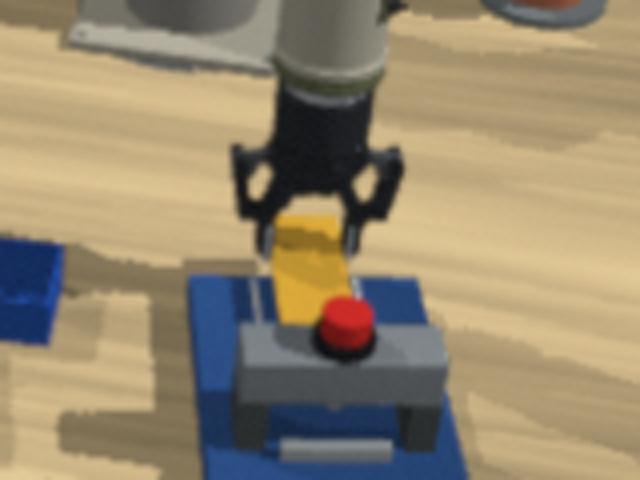

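The plate is between the white lines, in front of the head. I'll lower it close to the bed.

>>> servo_tool([
  [0.4,0,0,5,0,0,0],
  [0.4,0,0,10,0,0,0],
  [0.4,0,0,14,0,0,0],
  [0.4,0,0,15,0,0,0],
  [0.4,0,0,15,0,0,0],
])

```text
time_s: 13.1
tcp_pos: [445.2, 175.2, 27.6]
tcp_rot: [-3.142, -0.001, -2.895]
force: [0.3, 0.1, -2.5]
grip_width: 57.8
```

>>> servo_tool([
  [0.4,-8,0,0,0,0,0],
  [0.4,-18,0,0,0,0,0],
  [0.4,-28,0,0,0,0,0],
  [0.4,-38,0,0,0,0,0],
  [0.4,-44,0,0,0,0,0],
])

```text
time_s: 13.6
tcp_pos: [489.7, 186.4, 28.2]
tcp_rot: [3.142, 0.001, -2.896]
force: [0.2, -0.2, -1.7]
grip_width: 57.5
```

Run:
```python
from h import *
from bench import r
u=544.2;n=62.5
plan(.9703*u-.2419*n,.2419*u+.9703*n,27,194)
c=r.read_camera("scene")
x0,y0,x1,y1=(300,200,420,290)
cv2.imwrite(f"pics/m.png",cv2.resize(c["pixels"][y0:y1,x0:x1,::-1],None,fx=6,fy=6,interpolation=cv2.INTER_CUBIC))
```

```text
t 13.6 pos [489.7 186.4  28.2] rot [ 1.800e+02  4.000e-02 -1.659e+02] F [ 0.2 -0.2 -1.7] w 57.5 q [ 0.27  0.13  1.88  0.    1.13 -1.55]
shift [-23.9   0.1   1.3] turn [0.   0.04 0.1 ]
```

View pics/m.png

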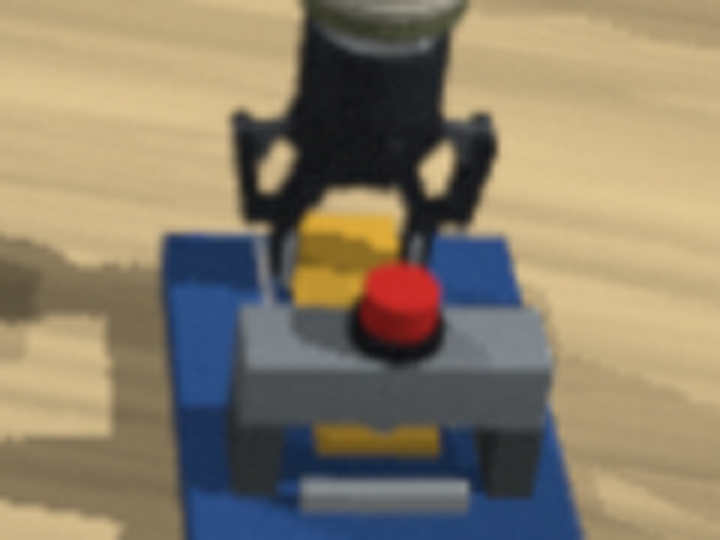

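Seen under the head, the plate's far end is at (378,452), short of the stop at (385,480), with the stylus at (388,430) above it. I'll go on to contact.

>>> servo_tool([
  [0.4,-6,0,1,0,0,0],
  [0.4,-12,0,2,0,0,0],
  [0.4,-16,0,2.5,0,0,0],
  [0.4,-18,0,2.5,0,0,0],
  [0.4,-18,0,2.5,0,0,0],
])

```text
time_s: 14.15
tcp_pos: [506.1, 190.5, 25.7]
tcp_rot: [3.142, 0.0, -2.895]
force: [-1.4, 0.1, 2.1]
grip_width: 57.8
```

>>> servo_tool([
  [0.4,-1,0,0,0,0,0],
  [0.4,-2,0,0,0,0,0],
  [0.4,-3,0,0,0,0,0],
  [0.4,-4,0,0,0,0,0],
  [0.4,-4,0,0,0,0,0],
])

```text
time_s: 14.65
tcp_pos: [509.4, 191.4, 25.7]
tcp_rot: [3.142, -0.0, -2.895]
force: [-3.4, -0.2, 5.6]
grip_width: 57.3
```

Run:
```python
from h import *
from bench import r
u=544.2;n=62.5
plan(.9703*u-.2419*n,.2419*u+.9703*n,27,194)
c=r.read_camera("scene")
x0,y0,x1,y1=(300,200,420,290)
cv2.imwrite(f"pics/n.png",cv2.resize(c["pixels"][y0:y1,x0:x1,::-1],None,fx=6,fy=6,interpolation=cv2.INTER_CUBIC))
```

```text
t 14.65 pos [509.4 191.4  25.7] rot [ 1.800e+02 -1.000e-02 -1.659e+02] F [-3.4 -0.2  5.6] w 57.3 q [ 0.27  0.18  1.83  0.    1.13 -1.55]
shift [-3.6  0.  -1.3] turn [ 0.   -0.01  0.1 ]
```

View pics/n.png

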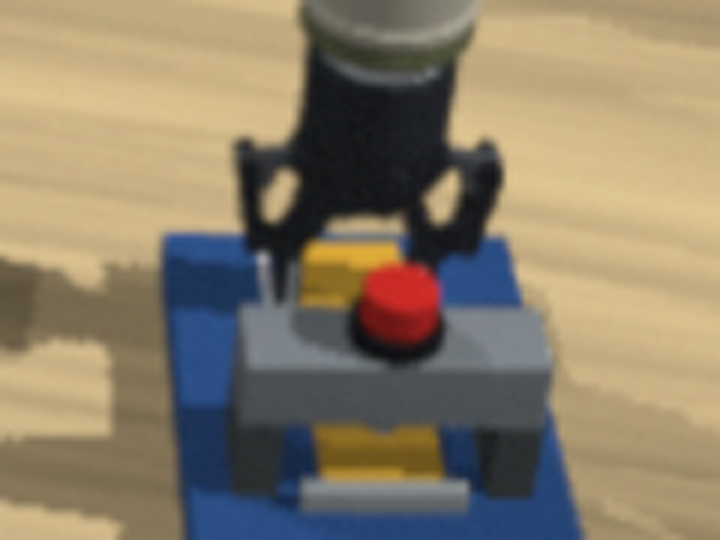

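>>> servo_tool([
  [0.4,-1,0,0,0,0,0],
  [0.4,-2,0,0,0,0,0],
  [0.4,-2.5,0,0,0,0,0],
  [0.4,-2.5,0,0,0,0,0],
])

```text
time_s: 15.1
tcp_pos: [511.9, 192.0, 25.7]
tcp_rot: [3.142, -0.0, -2.895]
force: [-4.2, -1.0, 5.2]
grip_width: 57.7
```

>>> servo_tool([
  [0.4,-1,0,0,0,0,0],
  [0.4,-2,0,0,0,0,0],
  [0.4,-2,0,0,0,0,0],
])

```text
time_s: 15.4
tcp_pos: [512.3, 192.1, 25.7]
tcp_rot: [-3.141, -0.004, -2.895]
force: [-12.9, -3.0, 13.8]
grip_width: 57.3
```

>>> servo_tool([
  [0.4,-1,0,0,0,0,0],
  [0.4,-2,0,0,0,0,0],
  [0.4,-2,0,0,0,0,0],
])

```text
time_s: 15.7
tcp_pos: [512.4, 192.2, 25.6]
tcp_rot: [-3.141, -0.008, -2.895]
force: [-22.8, -6.7, 24.1]
grip_width: 57.3
```

Firm contact with the stop, at TCP u 543.7 against the expected 544.2. I'll relax the push and lower slightly.

>>> servo_tool([
  [0.4,2,0,0,0,0,0],
  [0.4,3.5,0,0.5,0,0,0],
  [0.4,3.5,0,1,0,0,0],
  [0.4,3.5,0,1,0,0,0],
])

```text
time_s: 16.1
tcp_pos: [512.3, 192.1, 25.7]
tcp_rot: [-3.142, -0.0, -2.895]
force: [-9.0, -3.0, 14.7]
grip_width: 57.8
```

>>> servo_tool([
  [0.4,0,0,1,0,0,0],
  [0.4,0,0,2,0,0,0],
  [0.4,0,0,2,0,0,0],
])

```text
time_s: 16.4
tcp_pos: [512.4, 192.2, 25.5]
tcp_rot: [-3.141, -0.001, -2.895]
force: [-19.8, -6.5, 34.9]
grip_width: 57.6
```

>>> servo_tool([
  [0.4,0,0,-2,0,0,0],
  [0.4,0,0,-2.8,0,0,0],
  [0.4,0,0,-2.8,0,0,0],
])

```text
time_s: 16.7
tcp_pos: [512.3, 192.1, 25.7]
tcp_rot: [3.142, -0.0, -2.895]
force: [-5.7, -2.4, 7.6]
grip_width: 57.7
```

>>> servo_tool([
  [0.72,0,0,-0.5,0,0,0],
  [0.78,0,0,-0.5,0,0,0],
  [0.85,0,0,-1,0,0,0],
  [0.85,0,0,-1,0,0,0],
])

```text
time_s: 17.1
tcp_pos: [512.7, 192.2, 26.3]
tcp_rot: [3.142, 0.0, -2.895]
force: [-0.2, 1.1, -0.2]
grip_width: 73.0
```

Run:
```python
from h import *
from bench import r
u=544.2;n=62.5
plan(.9703*u-.2419*n,.2419*u+.9703*n,27,194)
c=r.read_camera("scene")
x0,y0,x1,y1=(300,200,420,290)
cv2.imwrite(f"pics/o.png",cv2.resize(c["pixels"][y0:y1,x0:x1,::-1],None,fx=6,fy=6,interpolation=cv2.INTER_CUBIC))
```

```text
t 17.1 pos [512.7 192.2  26.3] rot [ 1.800e+02  2.000e-02 -1.659e+02] F [-0.2  1.1 -0.2] w 73.0 q [ 0.26  0.19  1.82 -0.    1.13 -1.55]
shift [-0.2  0.1 -0.7] turn [0.   0.02 0.1 ]
```

View pics/o.png

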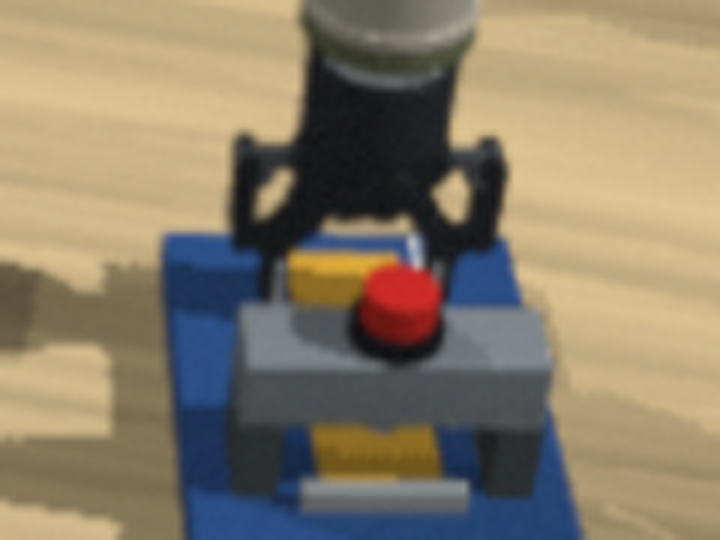

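>>> servo_tool([
  [0.95,0,0,-1,0,0,0],
  [1,0,0,-10,0,0,0],
  [1,0,0,-40,0,0,0],
  [1,0,0,-80,0,0,0],
  [1,0,0,-120,0,0,0],
])

```text
time_s: 17.65
tcp_pos: [512.0, 192.0, 147.9]
tcp_rot: [3.142, -0.001, -2.895]
force: [0.2, -0.3, -0.7]
grip_width: 85.4
```

>>> servo_tool([
  [0.5,30,0,-30,0,0,0],
  [0,70,20,-40,0,0,0],
  [0,90,60,-40,0,0,0],
  [0,90,100,-40,0,0,0],
])

```text
time_s: 18.05
tcp_pos: [399.3, 267.4, 188.1]
tcp_rot: [3.141, 0.002, -2.897]
force: [0.5, 0.9, -0.1]
grip_width: 28.5
```

```bash
cat > look.py <<'E'
from h import *
from bench import r
import sys
tag=sys.argv[1]
plan(500,190,150,194)
for n in("scene","top"):
    c=r.read_camera(n);pickle.dump(c,open(n+"1.pkl","wb"))
    m=mask(c,(18,90,50),(32,255,255),(330,235,400,290) if n=="scene" else (180,140,245,230))
    p=np.argwhere(m)[:,::-1];Q=cast(c,p,35)[:,:2];u=Q@[.9703,.2419]-593.5;w=Q@[-.2419,.9703]-62.5
    for a in range(-110,100,15):
        k=(u>a)&(u<a+15)
        if k.sum()>3: print(a,k.sum(),w[k].min().round(1),w[k].max().round(1),end=" | ")
    print(n,u.min() if len(u) else 0,u.max() if len(u) else 0)
    if n=="top":print(rect(c,m,35))
    x0,y0,x1,y1=(320,210,420,290) if n=="scene" else (170,140,270,220)
    cv2.imwrite(f"pics/{tag}_{n}.png",cv2.resize(c["pixels"][y0:y1,x0:x1,::-1],None,fx=6,fy=6,interpolation=cv2.INTER_CUBIC))
E
python3 look.py p
```

```text
t 18.05 pos [399.3 267.4 188.1] rot [ 1.7997e+02  1.2000e-01 -1.6599e+02] F [ 0.5  0.9 -0.1] w 28.5 q [ 0.48 -0.18  1.87  0.    1.45 -1.33]
shift [-78.9 -99.5  38.2] turn [0.03 0.12 0.01]
-95 33 -26.7 25.7 | -80 39 -28.2 14.7 | -65 36 -29.7 6.5 | -50 16 -27.0 4.7 | 40 36 -28.1 29.3 | 55 83 -29.4 31.1 | 70 60 -27.8 31.0 | scene -86.93157011488262 82.36183290842109
-110 5 -108.6 -99.1 | -95 71 -116.1 29.4 | -80 80 -121.9 29.1 | -65 74 -123.5 29.5 | -50 76 -119.9 29.2 | -35 81 -124.9 29.6 | -20 77 -124.7 28.8 | -5 77 -139.3 97.7 | 10 77 -142.7 96.2 | 25 81 -138.2 29.4 | 40 73 -134.5 29.9 | 55 30 -150.3 27.6 | 70 8 -126.3 -99.2 | 85 9 -124.5 -98.1 | top -130.67102867895352 124.07632192290043
(((544.0279541015625, 200.05015563964844), (152.24697875976562, 59.38872528076172), 14.202438354492188), 627.0)
```

View pics/p_scene.png

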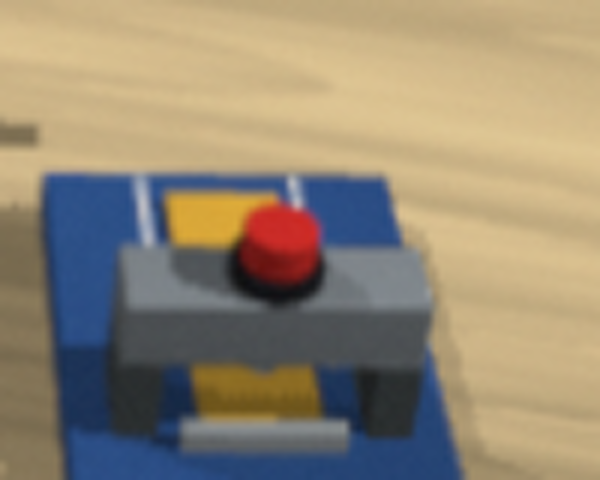

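View pics/p_top.png

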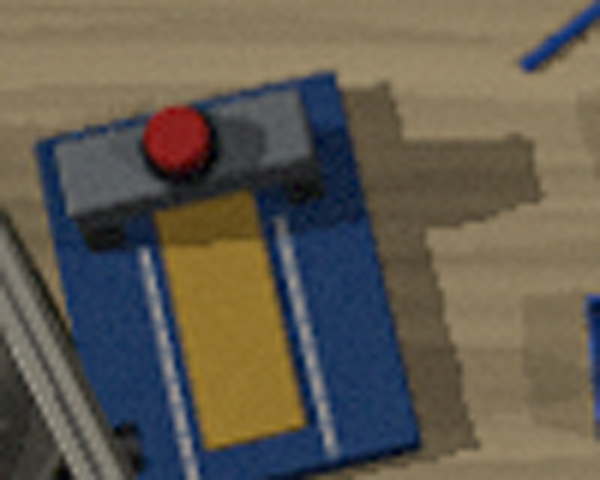

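The plate lies straight and centred between the lines, at 14.2° against the press's 14.0°. Its far end is at the stop to within about 2 mm, so I'll nudge the near end with closed fingers to be sure it touches.

Run:
```python
from h import *
plan(450.5,176.6,60,194)
```

```text
t 18.15 pos [399.3 270.8 187.7] rot [ 1.7987e+02  1.2000e-01 -1.6568e+02] F [-0.1 -0.7 -0.5] w 12.0 q [ 0.49 -0.17  1.87  0.    1.44 -1.33]
shift [ -26.1 -104.2  127.6] turn [0.13 0.12 0.32]
```

>>> servo_tool([
  [0,-10,-35,10,0,0,0.3],
  [0,-20,-70,40,0,0,0.3],
  [0,-26,-104,70,0,0,0.3],
  [0,-26,-104,105,0,0,0.3],
  [0,-26,-104,125,0,0,0.3],
])

```text
time_s: 18.65
tcp_pos: [450.7, 170.8, 59.1]
tcp_rot: [-3.141, -0.003, -2.903]
force: [-0.5, 0.1, -0.3]
grip_width: 0.3
```

>>> servo_tool([
  [0,0,0,2,0,0,0],
  [0,0,0,8,0,0,0],
  [0,0,0,14,0,0,0],
  [0,0,0,18,0,0,0],
  [0,0,0,20,0,0,0],
])

```text
time_s: 19.15
tcp_pos: [451.8, 172.9, 41.7]
tcp_rot: [3.142, 0.001, -2.9]
force: [-0.3, 0.5, 0.6]
grip_width: -0.0
```

Run:
```python
from h import *
plan(450.5,176.6,32,194)
```

```text
t 19.15 pos [451.8 172.9  41.7] rot [ 1.8000e+02  5.0000e-02 -1.6617e+02] F [-0.3  0.5  0.6] w -0.0 q [ 0.26 -0.    1.99 -0.    1.15 -1.55]
shift [0.4 3.9 9.7] turn [ 0.    0.05 -0.17]
```

>>> servo_tool([
  [0,0,3.5,4,0,0,0],
  [0,0,3.5,7,0,0,0],
  [0,0,3.5,9,0,0,0],
  [0,0,3.5,9,0,0,0],
  [0,0,3.5,9,0,0,0],
])

```text
time_s: 19.65
tcp_pos: [450.6, 176.0, 32.3]
tcp_rot: [-3.142, -0.0, -2.901]
force: [-0.1, 0.1, -0.7]
grip_width: -0.1
```

>>> servo_tool([
  [0,-1.5,0,0,0,0,0],
  [0,-3,0,0,0,0,0],
  [0,-4.5,0,0,0,0,0],
  [0,-4.5,0,0,0,0,0],
])

```text
time_s: 20.05
tcp_pos: [455.3, 177.2, 32.5]
tcp_rot: [3.142, 0.0, -2.901]
force: [-0.0, -0.3, -0.5]
grip_width: 0.4
```

>>> servo_tool([
  [0,-0.7,0,0,0,0,0],
  [0,-1.4,0,0,0,0,0],
  [0,-2.1,0,0,0,0,0],
  [0,-2.1,0,0,0,0,0],
])

```text
time_s: 20.45
tcp_pos: [457.0, 177.6, 32.3]
tcp_rot: [-3.142, 0.0, -2.901]
force: [-0.4, 1.1, 0.0]
grip_width: -0.0
```

>>> servo_tool([
  [0,-0.7,0,0,0,0,0],
  [0,-1.4,0,0,0,0,0],
  [0,-2.1,0,0,0,0,0],
  [0,-2.1,0,0,0,0,0],
])

```text
time_s: 20.85
tcp_pos: [459.1, 178.2, 32.4]
tcp_rot: [3.142, 0.0, -2.901]
force: [-0.7, 0.0, -0.5]
grip_width: -0.0
```

>>> servo_tool([
  [0,-0.7,0,0,0,0,0],
  [0,-1.4,0,0,0,0,0],
  [0,-1.4,0,0,0,0,0],
])

```text
time_s: 21.15
tcp_pos: [460.4, 178.5, 32.3]
tcp_rot: [3.142, -0.0, -2.901]
force: [-0.4, 0.7, 0.8]
grip_width: 0.0
```

>>> servo_tool([
  [0,-0.7,0,0,0,0,0],
  [0,-1.4,0,0,0,0,0],
  [0,-1.4,0,0,0,0,0],
])

```text
time_s: 21.45
tcp_pos: [460.9, 178.6, 32.1]
tcp_rot: [-3.142, -0.002, -2.901]
force: [-4.5, -0.7, 3.1]
grip_width: -0.1
```

>>> servo_tool([
  [0,-0.7,0,0,0,0,0],
  [0,-1.4,0,0,0,0,0],
  [0,-1.4,0,0,0,0,0],
])

```text
time_s: 21.75
tcp_pos: [461.2, 178.7, 31.9]
tcp_rot: [-3.141, -0.004, -2.901]
force: [-10.4, -2.3, 8.4]
grip_width: 0.0
```

The plate is firmly seated: 10 N with hardly any movement. I'll retract and go above the trigger.

>>> servo_tool([
  [0,2,0,0,0,0,0],
  [0,6,0,0,0,0,0],
  [0,12,0,-20,0,0,0],
  [0,12,0,-60,0,0,0],
  [0,12,0,-110,0,0,0],
])

```text
time_s: 22.25
tcp_pos: [449.5, 175.7, 141.3]
tcp_rot: [-3.142, -0.004, -2.901]
force: [2.7, 0.2, 0.6]
grip_width: -0.1
```

>>> servo_tool([
  [0,10,0,-40,0,0,0],
  [0,20,40,-50,0,0,0],
  [0,20,80,-50,0,0,0],
  [0,20,110,-50,0,0,0],
  [0,20,110,-50,0,0,0],
])

```text
time_s: 22.75
tcp_pos: [404.9, 281.3, 192.7]
tcp_rot: [3.14, 0.001, -2.897]
force: [0.1, -0.9, 1.0]
grip_width: -0.2
```

```bash
python3 look.py q
python3 - <<'E'
from h import *
plan(621.6,219.9,190,194)
E
```

```text
t 22.75 pos [404.9 281.3 192.7] rot [ 1.7991e+02  7.0000e-02 -1.6601e+02] F [ 0.1 -0.9  1. ] w -0.2 q [ 0.5  -0.14  1.83  0.    1.45 -1.31]
shift [ -70.2 -111.7   42.6] turn [ 0.09  0.07 -0.01]
-95 33 -26.7 25.7 | -80 39 -28.2 14.7 | -65 36 -29.7 6.5 | -50 16 -27.0 4.7 | 40 36 -28.1 29.3 | 55 83 -29.4 31.1 | 70 60 -27.8 31.0 | scene -86.93157011488262 82.36183290842109
-110 5 -112.8 -101.7 | -95 70 -117.8 29.4 | -80 80 -121.9 29.1 | -65 78 -120.1 29.5 | -50 76 -116.4 29.2 | -35 76 -126.7 29.6 | -20 77 -122.2 97.9 | -5 76 -132.4 97.7 | 10 80 -137.5 96.2 | 25 77 -141.7 29.4 | 40 75 -146.9 29.9 | 55 26 -124.8 27.6 | 70 9 -124.7 -99.2 | 85 9 -121.8 -98.9 | top -130.2834760132883 191.49881048551822
(((544.2359008789062, 199.71607971191406), (152.00726318359375, 60.133060455322266), 14.200321197509766), 626.0)
t 22.85 pos [405.6 278.8 192.3] rot [-1.7999e+02  2.0000e-02 -1.6609e+02] F [-0.1  0.3  0.4] w -0.1 q [ 0.5  -0.14  1.83 -0.    1.45 -1.32]
shift [-195.5 -109.1    2.4] turn [-0.01  0.02 -0.09]
```

View pics/q_scene.png

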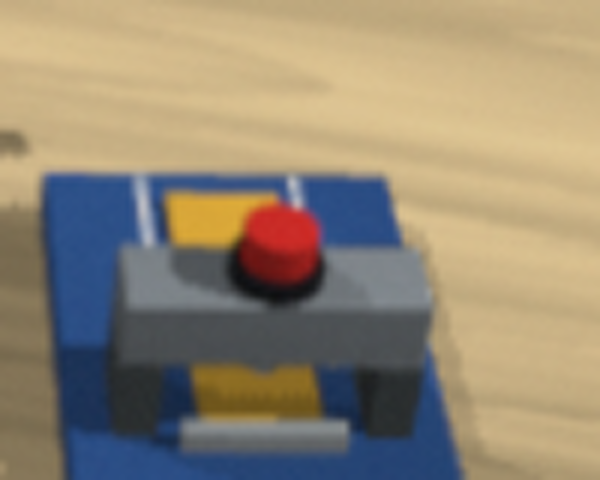

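View pics/q_top.png

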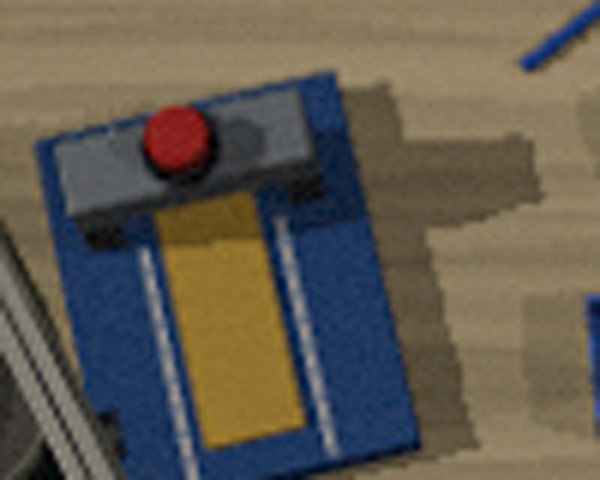

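Both views show the plate straight, between the lines and against the stop at (265,435) in the scene crop. Next is the trigger.

>>> servo_tool([
  [0,-25,-14,0,0,0,0],
  [0,-65,-36,0,0,0,0],
  [0,-105,-58,0,0,0,0],
  [0,-145,-80,0,0,0,0],
  [0,-180,-100,0,0,0,0],
])

```text
time_s: 23.35
tcp_pos: [606.7, 221.8, 192.0]
tcp_rot: [-3.141, 0.0, -2.902]
force: [-0.1, 0.7, -0.2]
grip_width: 0.1
```

>>> servo_tool([
  [0,-10,-6,0,0,0,0],
  [0,-15,-9,0,0,0,0],
  [0,-15,-9,0,0,0,0],
  [0,-15,-9,0,0,0,0],
])

```text
time_s: 23.75
tcp_pos: [620.2, 219.3, 192.5]
tcp_rot: [3.141, -0.0, -2.9]
force: [0.2, 1.1, 0.5]
grip_width: 0.2
```

Run:
```python
from h import *
plan(621.6,219.9,152,194)
```

```text
t 23.75 pos [620.2 219.3 192.5] rot [ 1.7999e+02 -2.0000e-02 -1.6617e+02] F [0.2 1.1 0.5] w 0.2 q [ 0.26  0.3   1.36  0.    1.48 -1.55]
shift [-1.5  0.3 40.5] turn [ 0.01 -0.02 -0.17]
```

>>> servo_tool([
  [0,-1,0,8,0,0,0],
  [0,-1,0,20,0,0,0],
  [0,-1,0,31,0,0,0],
  [0,-1,0,37,0,0,0],
  [0,-1,0,39,0,0,0],
])

```text
time_s: 24.25
tcp_pos: [621.0, 219.1, 151.3]
tcp_rot: [-3.142, -0.003, -2.9]
force: [-0.3, 0.0, 0.0]
grip_width: -0.1
```

>>> servo_tool([
  [0,0,0,0,0,0,0],
  [0,0,0,0,0,0,0],
])

```text
time_s: 24.45
tcp_pos: [622.4, 219.3, 153.8]
tcp_rot: [3.142, 0.001, -2.901]
force: [-0.4, 0.2, 1.0]
grip_width: -0.2
```

```bash
python3 - <<'E'
from h import *
plan(621.6,219.9,147,194)
E
python3 look.py s
```

```text
t 24.45 pos [622.4 219.3 153.8] rot [ 1.800e+02  4.000e-02 -1.662e+02] F [-0.4  0.2  1. ] w -0.2 q [ 0.26  0.33  1.4   0.    1.41 -1.55]
shift [0.7 0.8 6.8] turn [ 0.    0.04 -0.2 ]
t 24.45 pos [622.4 219.3 153.8] rot [ 1.800e+02  4.000e-02 -1.662e+02] F [-0.4  0.2  1. ] w -0.2 q [ 0.26  0.33  1.4   0.    1.41 -1.55]
shift [125.9   0.7   3.7] turn [ 0.    0.04 -0.2 ]
-95 32 -26.7 22.5 | -80 41 -28.2 18.0 | -65 36 -29.7 6.5 | -50 16 -27.0 4.7 | 40 36 -28.1 29.3 | 55 83 -29.4 31.1 | 70 60 -27.8 31.0 | scene -86.88237811358391 82.36183290842109
-110 7 -111.0 -98.2 | -95 9 -117.8 -98.9 | -80 11 -121.9 -98.7 | -65 5 -119.3 -99.3 | -50 9 -125.0 -101.7 | -35 7 -124.0 -99.7 | -20 8 -123.9 -99.5 | -5 10 -139.3 -98.4 | 10 7 -134.9 -100.9 | 25 14 -140.0 33.7 | 40 13 -141.6 -98.8 | 55 7 -143.3 -104.6 | 70 5 -122.0 -100.0 | 85 7 -120.9 -99.7 | top -129.4961999823405 130.84440443282585
(((504.8607177734375, 83.5752182006836), (19.511152267456055, 9.481464385986328), 14.750290870666504), 4.0)
```

View pics/s_scene.png

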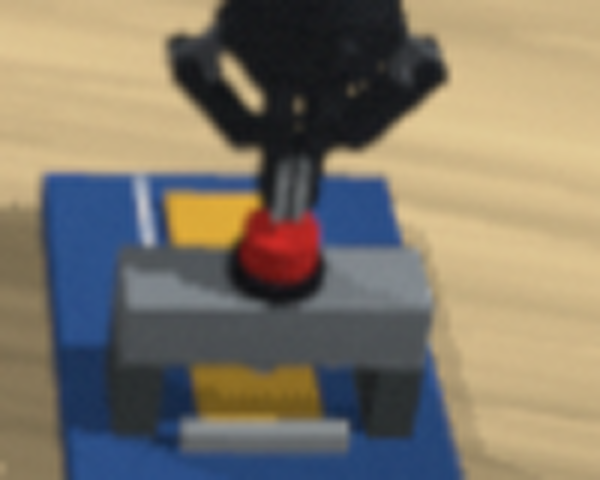

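The closed tips are centred over the red cap at (285,215). I'll press down in small steps.

>>> servo_tool([
  [0,0.7,0.8,2,0,0,0],
  [0,0.7,0.8,4,0,0,0],
  [0,0.7,0.8,6,0,0,0],
  [0,0.7,0.8,7,0,0,0],
  [0,0.7,0.8,7,0,0,0],
])

```text
time_s: 25.05
tcp_pos: [621.1, 219.8, 146.1]
tcp_rot: [-3.142, -0.0, -2.901]
force: [-1.8, -0.4, 1.5]
grip_width: -0.4
```

>>> servo_tool([
  [0,0,0,0.8,0,0,0],
  [0,0,0,1.6,0,0,0],
  [0,0,0,2.4,0,0,0],
  [0,0,0,3,0,0,0],
  [0,0,0,3,0,0,0],
])

```text
time_s: 25.55
tcp_pos: [621.3, 219.9, 143.3]
tcp_rot: [-3.142, 0.0, -2.901]
force: [-0.5, -0.9, 1.4]
grip_width: -0.2
```

>>> servo_tool([
  [0,0,0,0.7,0,0,0],
  [0,0,0,1.4,0,0,0],
  [0,0,0,2.1,0,0,0],
  [0,0,0,2.1,0,0,0],
])

```text
time_s: 25.95
tcp_pos: [621.3, 219.9, 141.2]
tcp_rot: [-3.142, 0.0, -2.901]
force: [-0.9, -0.2, 2.2]
grip_width: -0.1
```

>>> servo_tool([
  [0,0,0,0.5,0,0,0],
  [0,0,0,1,0,0,0],
  [0,0,0,1.3,0,0,0],
  [0,0,0,1.3,0,0,0],
])

```text
time_s: 26.35
tcp_pos: [621.3, 219.9, 140.0]
tcp_rot: [3.142, 0.0, -2.901]
force: [-0.5, -0.7, 3.2]
grip_width: -0.4
```

>>> servo_tool([
  [0,0,0,0.3,0,0,0],
  [0,0,0,0.6,0,0,0],
  [0,0,0,0.6,0,0,0],
])

```text
time_s: 26.65
tcp_pos: [621.3, 219.9, 139.4]
tcp_rot: [-3.142, 0.0, -2.901]
force: [-0.5, -0.2, 2.7]
grip_width: -0.1
```

>>> servo_tool([
  [0,0,0,0.2,0,0,0],
  [0,0,0,0.3,0,0,0],
  [0,0,0,0.3,0,0,0],
])

```text
time_s: 26.95
tcp_pos: [621.3, 219.9, 139.1]
tcp_rot: [-3.142, 0.0, -2.901]
force: [-0.7, -1.4, 4.2]
grip_width: -0.1
```

>>> servo_tool([
  [0,0,0,0.2,0,0,0],
  [0,0,0,0.3,0,0,0],
  [0,0,0,0.3,0,0,0],
])

```text
time_s: 27.25
tcp_pos: [621.3, 219.9, 139.1]
tcp_rot: [-3.142, 0.0, -2.901]
force: [-1.6, -0.4, 5.7]
grip_width: -0.1
```

Run:
```python
from bench import r
s=r.read_state();print(s["time_s"],s["force"],s["tcp_pos"])
```

```text
27.25 [-1.63902794 -0.42186117  5.65349206] [621.32706879 219.86558652 139.0918615 ]
```

The cap has stopped at 139.1 (7 mm down) with the force at 5.7 N, so this is the halfway stop. I'll hold here.

>>> servo_tool([
  [0,0,0,0.1,0,0,0],
  [0,0,0,0.1,0,0,0],
  [0,0,0,0.1,0,0,0],
  [0,0,0,0.1,0,0,0],
  [0,0,0,0.1,0,0,0],
])

```text
time_s: 27.75
tcp_pos: [621.3, 219.9, 139.1]
tcp_rot: [-3.142, 0.0, -2.901]
force: [-2.3, 0.2, 6.2]
grip_width: -0.1
```

>>> servo_tool([
  [0,0,0,0,0,0,0],
  [0,0,0,0,0,0,0],
  [0,0,0,0,0,0,0],
  [0,0,0,0,0,0,0],
  [0,0,0,0,0,0,0],
])

```text
time_s: 28.25
tcp_pos: [621.3, 219.9, 139.1]
tcp_rot: [-3.142, 0.0, -2.901]
force: [-1.8, 0.2, 5.8]
grip_width: -0.4
```

>>> servo_tool([
  [0,0,0,0,0,0,0],
  [0,0,0,0,0,0,0],
  [0,0,0,0,0,0,0],
  [0,0,0,0,0,0,0],
  [0,0,0,0,0,0,0],
])

```text
time_s: 28.75
tcp_pos: [621.3, 219.9, 139.1]
tcp_rot: [-3.142, 0.0, -2.901]
force: [-0.7, -1.3, 5.7]
grip_width: -0.4
```

Held for 1.5 s. Now I'll press fully down, gradually.

>>> servo_tool([
  [0,0,0,1,0,0,0],
  [0,0,0,2.5,0,0,0],
  [0,0,0,4,0,0,0],
  [0,0,0,5.5,0,0,0],
  [0,0,0,6.5,0,0,0],
])

```text
time_s: 29.25
tcp_pos: [621.4, 219.9, 133.6]
tcp_rot: [-3.142, 0.001, -2.901]
force: [-5.6, -1.6, 11.3]
grip_width: 0.2
```

>>> servo_tool([
  [0,0,0,0.6,0,0,0],
  [0,0,0,1.2,0,0,0],
  [0,0,0,1.2,0,0,0],
])

```text
time_s: 29.55
tcp_pos: [621.4, 219.9, 132.5]
tcp_rot: [3.142, 0.001, -2.901]
force: [-5.1, -1.2, 11.2]
grip_width: 0.2
```

>>> servo_tool([
  [0,0,0,0.5,0,0,0],
  [0,0,0,1,0,0,0],
  [0,0,0,1,0,0,0],
])

```text
time_s: 29.85
tcp_pos: [621.5, 219.9, 131.9]
tcp_rot: [-3.142, 0.001, -2.901]
force: [-5.9, -1.5, 14.8]
grip_width: -0.0
```

>>> servo_tool([
  [0,0,0,0.4,0,0,0],
  [0,0,0,0.8,0,0,0],
  [0,0,0,0.8,0,0,0],
])

```text
time_s: 30.15
tcp_pos: [621.6, 220.0, 131.8]
tcp_rot: [-3.142, 0.001, -2.901]
force: [-8.3, -2.6, 19.3]
grip_width: -0.0
```

The trigger bottomed out at 131.8, 14.2 mm down, with the force rising to 19 N. I'll release it and move away.

>>> servo_tool([
  [0,0,0,-3,0,0,0],
  [0,0,0,-8,0,0,0],
  [0,0,0,-14,0,0,0],
  [0,0,0,-22,0,0,0],
  [0,0,0,-45,0,0,0],
])

```text
time_s: 30.65
tcp_pos: [619.4, 219.3, 171.2]
tcp_rot: [-3.141, -0.006, -2.901]
force: [-0.3, -0.6, -1.0]
grip_width: 0.0
```

>>> servo_tool([
  [0,20,0,-20,0,0,0],
  [0,50,25,-25,0,0,0],
  [0,90,55,-25,0,0,0],
  [0,130,85,-25,0,0,0],
  [0,165,100,-25,0,0,0],
])

```text
time_s: 31.15
tcp_pos: [434.7, 278.7, 198.7]
tcp_rot: [3.141, -0.001, -2.9]
force: [-0.3, 0.3, -0.0]
grip_width: 0.0
```

>>> servo_tool([
  [0,25,10,0,0,0,0],
  [0,25,10,0,0,0,0],
  [0,25,10,0,0,0,0],
])

```text
time_s: 31.45
tcp_pos: [410.3, 281.5, 199.3]
tcp_rot: [-3.142, 0.001, -2.9]
force: [0.7, 0.8, 0.2]
grip_width: 0.1
```

```bash
python3 look.py z
python3 - <<'E'
from h import *
a=pickle.load(open("scene0.pkl","rb"));c=pickle.load(open("scene1.pkl","rb"));
cv2.imwrite("pics/final_s.png",c["pixels"][:,:,::-1])
t0=pickle.load(open("top0.pkl","rb"));t1=pickle.load(open("top1.pkl","rb"));cv2.imwrite("pics/final_t.png",t1["pixels"][:,:,::-1])
for n,lo,hi,rs,rt in(("bin",(100,100,40),(125,255,255),(265,228,300,258),(262,180,295,220)),("green",(45,80,40),(80,255,255),(140,200,185,255),(365,150,405,195)),("cap",(0,150,80),(8,255,255),(340,235,390,265),(180,145,220,180)),("brown",(8,60,80),(16,200,255),(185,185,250,215),(315,180,378,220))):
    for x,roi in((a,rs),(c,rs),(t0,rt),(t1,rt)):
        m=cv2.moments(mask(x,lo,hi,roi),True);print(n,round(m['m10']/max(m['m00'],1),1),round(m['m01']/max(m['m00'],1),1),m['m00'])
E
```

```text
t 31.45 pos [410.3 281.5 199.3] rot [-1.8000e+02  3.0000e-02 -1.6613e+02] F [0.7 0.8 0.2] w 0.1 q [ 0.5  -0.13  1.81 -0.    1.46 -1.31]
shift [ -65.1 -110.4   49.3] turn [-0.    0.03 -0.13]
-95 33 -26.7 25.7 | -80 39 -28.2 14.7 | -65 36 -29.7 6.5 | -50 16 -27.0 4.7 | 40 36 -28.1 29.3 | 55 83 -29.4 31.1 | 70 60 -27.8 31.0 | scene -86.93157011488262 82.36183290842109
-110 9 -111.0 -98.2 | -95 74 -117.0 29.4 | -80 80 -119.4 29.1 | -65 71 -108.0 29.5 | -50 82 -125.9 29.2 | -35 76 -126.7 29.6 | -20 77 -125.7 99.9 | -5 79 -139.3 97.7 | 10 81 -141.9 96.2 | 25 76 -143.5 29.4 | 40 81 -147.7 29.9 | 55 25 -129.2 27.6 | 70 9 -122.0 -100.0 | 85 5 -121.8 -104.1 | top -129.82447472692178 157.67448601804858
(((544.2359008789062, 199.71607971191406), (152.00726318359375, 60.133060455322266), 14.200321197509766), 626.0)
bin 282.2 242.0 582.0
bin 282.1 241.9 587.0
bin 278.6 200.1 490.0
bin 278.6 200.1 491.0
green 163.5 235.4 380.0
green 163.5 235.5 381.0
green 380.7 177.4 94.0
green 380.8 177.7 104.0
cap 366.3 250.5 120.0
cap 366.0 250.3 127.0
cap 198.5 162.5 67.0
cap 198.8 162.4 74.0
brown 215.1 203.1 104.0
brown 218.0 202.9 94.0
brown 347.9 200.6 220.0
brown 347.3 200.8 234.0
```

View pics/final_s.png

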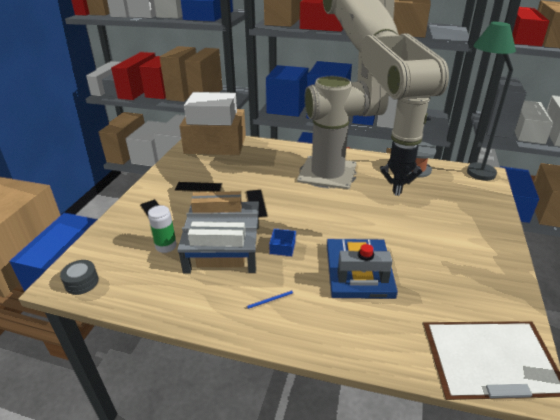

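View pics/z_scene.png

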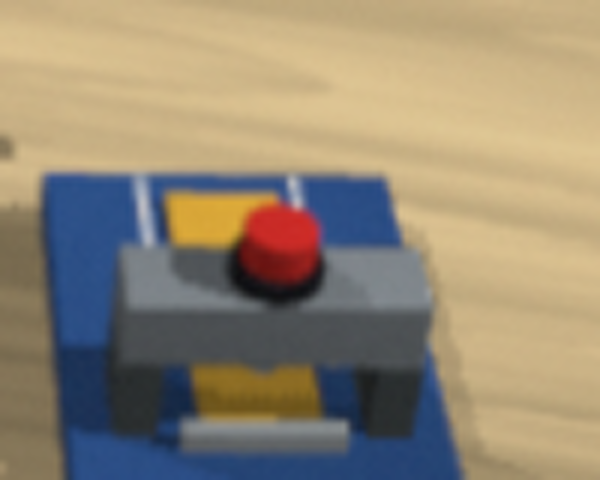

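View pics/final_t.png

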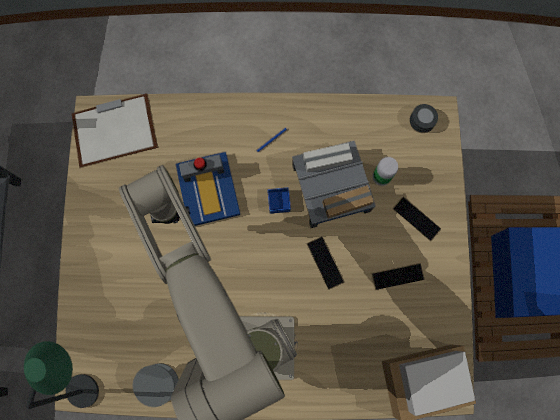

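The trigger is back up at (366,250), the plate is still at the stop between the lines, and the bin, can and cartons look unmoved. I'm handing in.

```bash
python3 -c "
from bench import r
print(r.finish_job())"
```

```text
the job is handed in; nothing more can be done
None
```

The plate is on the press and marked: I pushed it out of the lane past the bin end, gripped it by its long sides and slid it under the head. I let go, then nudged its near end until it pushed back with 10 N, so it is touching the back stop. The job was handed in at about 32 s.

**Trigger:** I pressed it to the halfway stop (7.0 mm down, about 6 N) and held it there for 1.5 s. I then pressed it fully down (14.2 mm, 19 N) and released it.

**Last checks:**
- **Plate:** it is straight, at 14.2° against the press's 14.0°, and centred between the white lines. It did not move during pressing.
- **Stop contact:** the camera alone only places the far end within about 2 mm of the stop. The firm contact is what shows it touches.
- **Trigger cap:** it is back at its released height.
- **Bystanders:** the can and bin are within 0.3 pixels of their starting positions. The brown carton's colour mask moved 3 pixels in the scene view but only 0.6 from above. I put that down to lighting, since it looks unmoved in the pictures. I compared the white carton by eye only.

**What went wrong:** the first grip closed just above the plate and pressed lightly on it, about 4 N. I reopened, checked that the plate was still flat and in the same place, and gripped again lower down. The fingers also pressed the plate and bed with about 35 N for a moment when setting it down.

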